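# Set out a row of framed prints on a reading-room display stand

## Robot

A 7-joint arm with a two-finger parallel gripper is mounted at the origin on the work surface. World frame = base frame: x ahead of the robot, y to its left, z up, the work surface at z = 0. Lengths are in m, angles in rad, forces in N, time in s.
With the tool pointing down it reaches from about 0.425 to 0.925 m from the base axis. Payload 6.8 kg.
Tool frame: the origin (TCP) lies at the very end of the fingers, on their centre line; the grasp point (between the pads) lies 19 mm behind it; z points along the fingers, x is the direction in which the jaws open and shut, and the axes are right-handed (so a half turn about z gives the same grasp; the last joint's range is limited). The gripper opens to 85 mm and grips with 20 to 120 N. Pads are 22 mm wide; open, the fingers measure 114 mm over their backs; the gripper's body (76 mm by 85 mm) begins 54 mm behind the grasp point. The pads swing forward as they close: fully open they stand 13 mm farther back than shut.
Start: joints at [1.181, 0.477, 0.022, 1.555, -0.011, 1.109, -0.083], TCP at [0.188, -0.648, 0.231] pointing down, gripper open.
Joint ranges: [-2.96, 2.96], [-0.34, 2.1], [-1.41, 1.46], [0.24, 2.44], [-1.37, 4.51], [0.17, 1.92], [-2.96, 2.96]. Speed limits (rad/s): [2.39, 2.39, 3.14, 3.14, 3.14, 3.14, 3.14].

## Interface

Orientations are given as a rotation vector (axis times angle).
In Python, from bench import * gives the robot as it stands.
- The arm moves only by the tool servo_tool, never from a script. Its argument "increments" is one flat list of numbers, 7 for each row, row after row: the shift along the tool's x, y, z in mm, then the turn, a rotation vector about the tool's x, y, z in rad, then the finger opening in mm, from 0 to 85.4. In form: [tx, ty, tz, wx, wy, wz, fingers, tx, ty, tz, wx, wy, wz, fingers, ...]. A call has exactly 8 rows; each row shifts and turns the commanded pose from where the row before left it, along the tool's axes as they then stand; what a row does not reach is not made up. A row lasts 1/8 s, in which the tool goes at most 62.5 mm and 10.7 degrees, less where a joint would pass 70% of its speed; a pose out of reach is approached as far as the arm can. A call is refused whole if a number of a shift passes 62.5 or a number of a turn 0.188, either way. A call with a gripper value outside its range is refused whole. The fingers move at their own pace and stop on an object; "squeeze" is the grip in N (left out, the last holds). Time passes only in rows, so rows that do not move let the fingers close, or fill a call up. It gives the time, the measured TCP pose, the force and the opening at its end, in the units of the state.
- get_obs(): the state, without advancing time (a new reading comes with each control period).
- grab_frame(name): name is "scene" or "top" or "wrist"; returns (picture, depth): 384x512x3 uint8, red, green, blue; 384x512 float32, m along the optical axis (not along the pixel's ray), 0 where there is no reading.
- calibration(name): a dict with "fx", "fy", "cx", "cy" (pixels), "eye" and "orientation" of the camera in the world; the wrist camera has in their place "T_tool_cam" (4x4, takes a point from camera to tool coordinates, whose origin is the TCP and whose axes are the tool frame's). Camera axes: x right, y up, looking along -z (the intrinsics and any distortion apply to the point x, -y, -z); pixel columns grow to the right and rows downward; lengths in m; the calibration is good to about 2 mm. A picture is of the moment at which its call begins: read the wrist's pose just before it. calibration takes no time and is no camera call.
- hand_in(): hands the job in, once; it reports no verdict.
The state is a dict: "clock": time; "joints": joint angles; "qvel": joint speeds; "tau": joint torques, N m; "tcp_pos": TCP position; "orientation": TCP orientation; "contact_force": force on the tool from outside, world axes, zero at the start; "moment": the same for the moment, N m; "grip_width": finger opening in m.
Only numpy, scipy, OpenCV 4.12 (cv2) and the standard library are available. Lean on these libraries where they do the work, as an engineer would, in place of code of your own. Each camera call takes 0.05 s, during which the arm holds its last target.

## Task

Get the display stand on the library desk ready: first, before taking any print out of the rack, clear every brass paperweight off the stand's ledge and stand it upright in the metal tray. Then take each framed print out of the grooved rack, set its lower edge on the ledge and lean it back flat against the sloping rest, picture outwards, so that they form one closed row without gaps: one butted against the raised cheek at the end of the ledge, each further one flush against its neighbour. Leave the ledger in the rack and the other things on the desk alone, and do not let a print topple.

Things in the scene. Friction and masses are not known exactly. Their poses are not given: they have to be found in the camera images.
- stand: Fixed wooden display stand. Origin: on the desk, mid-length; z up, y along its length, +x is the side the ledge looks to (away from the robot). Base board 115 (x, from -75 to +40) x 370 (y) x 12 mm; its top at z = 12 mm is the ledge. Behind the ledge a rest board slopes back; at the +y end is the cheek; the -y end is open.
- rest_top (a point): Middle of the top edge of the rest's front face (stand frame x -58, y 0, z 83 mm). The rest is 370 mm long, 12 mm thick and leans back 18 degrees from upright: its front face meets the ledge along x = -35 mm and rises towards -x for 75 mm along the slope. The stand reaches back to x = -75 mm. A print flat on the rest has its origin at x -28, z 14 mm.
- ledge_corner (a point): Point where ledge, rest and cheek meet (stand frame x -35, y 170, z 12 mm). The cheek is a wall 15 mm thick, 45 mm high above the ledge, from x = -43 to +32 mm; its inner face is at y = +170 mm.
- rack: Fixed light wood rack 310 (x) x 110 (y) x 45 mm with five grooves running along y, at x = -110, -55, 0, +55 and +110 mm. Grooves are 17 mm wide, 35 mm deep, floor at z = 10 mm, open at both ends. Origin: centre of its underside, z up. It stands on the left or right of the stand.
- tray: Fixed shallow dark metal tray 170 (x) x 150 (y) x 22 mm, walls and floor 5 to 6 mm thick. Origin: centre of its underside on the desk; z up. It stands on the other side of the stand than the rack.
- panel1: Framed print (three or four are present; None if absent): a rigid dark wooden slab 14 mm thick (x) x 82 mm wide (y) x 130 mm tall (z), about 0.28 kg. Origin: centre of its lower edge face; z up its height; +x is the normal of the picture side (light paper with a house on it). Starts upright in a rack groove, picture towards the rack's +x.
- panel2: Framed print (three or four are present; None if absent): a rigid dark wooden slab 14 mm thick (x) x 82 mm wide (y) x 130 mm tall (z), about 0.28 kg. Origin: centre of its lower edge face; z up its height; +x is the normal of the picture side (light paper with a house on it). Starts upright in a rack groove, picture towards the rack's +x.
- panel3: Framed print (three or four are present; None if absent): a rigid dark wooden slab 14 mm thick (x) x 82 mm wide (y) x 130 mm tall (z), about 0.28 kg. Origin: centre of its lower edge face; z up its height; +x is the normal of the picture side (light paper with a house on it). Starts upright in a rack groove, picture towards the rack's +x.
- panel4: Framed print (three or four are present; None if absent): a rigid dark wooden slab 14 mm thick (x) x 82 mm wide (y) x 130 mm tall (z), about 0.28 kg. Origin: centre of its lower edge face; z up its height; +x is the normal of the picture side (light paper with a house on it). Starts upright in a rack groove, picture towards the rack's +x.
- weight1: Brass paperweight (one or two are present; None if absent), about 0.3 kg: round foot 54 mm across and 18 mm high, neck 16 mm across, on top a cylindrical knob 26 mm across from 34 to 58 mm height. Origin: centre of its underside; z along its axis. Starts upright on the stand's ledge.
- weight2: Brass paperweight (one or two are present; None if absent), about 0.3 kg: round foot 54 mm across and 18 mm high, neck 16 mm across, on top a cylindrical knob 26 mm across from 34 to 58 mm height. Origin: centre of its underside; z along its axis. Starts upright on the stand's ledge.
- ledger: Thin green account book 13 x 85 x 105 mm, upright in one groove of the rack, lower than the prints and without a picture. To be left there. Origin: centre of its lower edge.
- inkjar: Amber glass ink jar with dark lid, 52 mm across, 62 mm high, to be left alone. Origin: centre of its underside.
- magnifier: Magnifying glass lying flat, brass ring 68 mm across, 9 mm high, handle 85 mm long to its -x. To be left alone. Origin: centre of the ring's underside.
- stamp: Upright hand stamp, 36 mm across, 64 mm high, wooden ball grip. To be left alone. Origin: centre of its underside.
- book1: Red book lying flat, 100 x 150 x 32 mm, to be left alone. Origin: centre of its underside.
- book2: Smaller brown book lying on the red one, 85 x 125 x 24 mm, to be left alone. Origin: centre of its underside.
- pencup: Blue ceramic cup, 72 mm across, 85 mm high, to be left alone. Origin: centre of its underside.
Not all that is in view belongs to the job. Leave any pink look-alike of the panel4 alone.

How it is judged:
On the way:
1. all paperweights stand in the tray while every print is still in the rack (x of weight1 in the frame of tray between -0.06 and 0.06 m and y of weight1 in the frame of tray between -0.05 and 0.05 m and z of weight1 in the frame of tray between -0.003 and 0.015 m and angle between each of weight1, weight2's own z axis and vertical below 0.2 rad and linear speed of each of weight1, weight2 below 0.02 m/s and x of weight2 in the frame of tray between -0.06 and 0.06 m and y of weight2 in the frame of tray between -0.05 and 0.05 m and z of weight2 in the frame of tray between -0.003 and 0.015 m and z of each of panel1, panel2, panel3, panel4 in the frame of rack below 0.03 m and horizontal distance between each of panel1, panel2, panel3, panel4 and rack below 0.15 m), for 0.2 s.
At the end, for the whole second after the job is handed in: All paperweights upright on the tray floor. All prints on the ledge within 14 mm of the rest, picture out, leaning 18 +-6 deg, parallel to the rest within 5 deg, level within 4; one within 4 mm of the cheek, each other within 4 mm of a cheek-side neighbour, flush within 7 mm; at rest (x of weight1 in the frame of tray between -0.06 and 0.06 m and y of weight1 in the frame of tray between -0.05 and 0.05 m and z of weight1 in the frame of tray between -0.003 and 0.015 m and angle between each of weight1, weight2's own z axis and vertical below 0.2 rad and linear speed of each of weight1, weight2, panel1, panel2, panel3, panel4 below 0.02 m/s and x of weight2 in the frame of tray between -0.06 and 0.06 m and y of weight2 in the frame of tray between -0.05 and 0.05 m and z of weight2 in the frame of tray between -0.003 and 0.015 m and angle between panel1's own x axis and vertical between 1.157 and 1.357 rad and angle between panel1's own y axis and vertical between 1.501 and 1.641 rad and angle between the y axis of each of panel1, panel2, panel3, panel4 and the y axis of stand, either way round below 0.09 rad and angular speed of each of panel1, panel2, panel3, panel4 below 0.1 rad/s and x of panel1 in the frame of stand between -0.036 and -0.014 m and z of panel1 in the frame of stand between 0.008 and 0.02 m and (y of panel1 in the frame of stand above 0.125 m or (y of panel1 in the frame of panel2 between -0.086 and -0.076 m and x of panel1 in the frame of panel2 between -0.007 and 0.007 m and z of panel1 in the frame of panel2 between -0.007 and 0.007 m) or (y of panel1 in the frame of panel3 between -0.086 and -0.076 m and x of panel1 in the frame of panel3 between -0.007 and 0.007 m and z of panel1 in the frame of panel3 between -0.007 and 0.007 m) or (y of panel1 in the frame of panel4 between -0.086 and -0.076 m and x of panel1 in the frame of panel4 between -0.007 and 0.007 m and z of panel1 in the frame of panel4 between -0.007 and 0.007 m)) and angle between panel2's own x axis and vertical between 1.157 and 1.357 rad and angle between panel2's own y axis and vertical between 1.501 and 1.641 rad and x of panel2 in the frame of stand between -0.036 and -0.014 m and z of panel2 in the frame of stand between 0.008 and 0.02 m and (y of panel2 in the frame of stand above 0.125 m or (y of panel2 in the frame of panel1 between -0.086 and -0.076 m and x of panel2 in the frame of panel1 between -0.007 and 0.007 m and z of panel2 in the frame of panel1 between -0.007 and 0.007 m) or (y of panel2 in the frame of panel3 between -0.086 and -0.076 m and x of panel2 in the frame of panel3 between -0.007 and 0.007 m and z of panel2 in the frame of panel3 between -0.007 and 0.007 m) or (y of panel2 in the frame of panel4 between -0.086 and -0.076 m and x of panel2 in the frame of panel4 between -0.007 and 0.007 m and z of panel2 in the frame of panel4 between -0.007 and 0.007 m)) and angle between panel3's own x axis and vertical between 1.157 and 1.357 rad and angle between panel3's own y axis and vertical between 1.501 and 1.641 rad and x of panel3 in the frame of stand between -0.036 and -0.014 m and z of panel3 in the frame of stand between 0.008 and 0.02 m and (y of panel3 in the frame of stand above 0.125 m or (y of panel3 in the frame of panel1 between -0.086 and -0.076 m and x of panel3 in the frame of panel1 between -0.007 and 0.007 m and z of panel3 in the frame of panel1 between -0.007 and 0.007 m) or (y of panel3 in the frame of panel2 between -0.086 and -0.076 m and x of panel3 in the frame of panel2 between -0.007 and 0.007 m and z of panel3 in the frame of panel2 between -0.007 and 0.007 m) or (y of panel3 in the frame of panel4 between -0.086 and -0.076 m and x of panel3 in the frame of panel4 between -0.007 and 0.007 m and z of panel3 in the frame of panel4 between -0.007 and 0.007 m)) and angle between panel4's own x axis and vertical between 1.157 and 1.357 rad and angle between panel4's own y axis and vertical between 1.501 and 1.641 rad and x of panel4 in the frame of stand between -0.036 and -0.014 m and z of panel4 in the frame of stand between 0.008 and 0.02 m and (y of panel4 in the frame of stand above 0.125 m or (y of panel4 in the frame of panel1 between -0.086 and -0.076 m and x of panel4 in the frame of panel1 between -0.007 and 0.007 m and z of panel4 in the frame of panel1 between -0.007 and 0.007 m) or (y of panel4 in the frame of panel2 between -0.086 and -0.076 m and x of panel4 in the frame of panel2 between -0.007 and 0.007 m and z of panel4 in the frame of panel2 between -0.007 and 0.007 m) or (y of panel4 in the frame of panel3 between -0.086 and -0.076 m and x of panel4 in the frame of panel3 between -0.007 and 0.007 m and z of panel4 in the frame of panel3 between -0.007 and 0.007 m))); the robot touches nothing.
It fails at once if a print topples (more than 50 degrees from upright) (angle between any of panel1, panel2, panel3, panel4's own z axis and vertical above 0.87 rad).
It fails at once if a bystander is moved more than 30 mm (distance of any of ledger, inkjar, magnifier, stamp, book1, book2, pencup from where it was at the start of the episode above 0.03 m).
Of panel1, panel2, panel3, panel4 only 3 to 4 are there at a start; the rules pass over those that are not, and their reading is None.
Of weight1, weight2 only 1 to 2 are there at a start; the rules pass over those that are not, and their reading is None.
At some moment in a run one of weight1, weight2 may be knocked a few centimetres aside while the robot is not near it.
It also fails if it takes over 210 s, if anything falls off the work surface, if the arm or the gripper's body presses on something with over 40 N, if the wrist force passes 120 N, or if a joint passes its speed limit or range.

## Working session

There is one attempt and no reset: what is moved stays moved. The work goes in short steps, Python scripts to look and compute and a tool call to move; the robot and the scene stay as the last step left them, time stands still between calls to the robot, and variables do not carry over. Pictures are saved under pics/ and viewed, and the job is handed in when it is done.

Besides the shell and the picture viewer there is one more tool, called after "Request:" by a JSON object that holds its "fn" and its "kwargs", one argument or row to a line. servo_tool: Moves the arm, as the interface text tells. Its arguments: {"type":"object","properties":{"increments":{"type":"array","items":{"type":"number"}},"squeeze":{"type":"number"}},"required":["increments"]}

```bash
ls; mkdir -p pics; python3 - <<'E'
from bench import *
import cv2,json
print(get_obs())
for n in ["scene","top","wrist"]:
    p,d=grab_frame(n); cv2.imwrite(f"pics/{n}0.png",cv2.resize(p[:,:,::-1],(800,600))); print(n,calibration(n))
    import numpy as np; np.savez(f"/tmp/{n}0.npz",p=p,d=d)
E
```

```text
pics
{'clock': 0.0, 'joints': array([ 1.18089252,  0.4778248 ,  0.02232698,  1.5564729 , -0.01149889,
        1.10930676, -0.08308806]), 'qvel': array([ 0.00026819,  0.00234849, -0.00097997,  0.0004167 , -0.00046048,
       -0.00068265, -0.0011838 ]), 'tau': array([-2.93574494e-04, -5.96452475e+01,  1.60752553e+00, -2.81201220e+01,
        1.23534122e-02,  9.31507180e-03,  6.46067818e-06]), 'tcp_pos': array([ 0.18753222, -0.64779296,  0.23029986]), 'orientation': array([-2.51062374e+00,  1.88678586e+00,  2.48728898e-03]), 'contact_force': array([0.62335525, 0.16492175, 0.11329004]), 'moment': array([-0.01134845, -0.0263657 , -0.00347303]), 'grip_width': 0.0855299869933515}
scene {'fx': 400.1043019568559, 'fy': 400.1043019568559, 'cx': 252.38480297529742, 'cy': 195.82787497213985, 'eye': array([ 1.2481588 , -0.30372786,  0.7214099 ]), 'orientation': array([0.78419602, 0.49980878, 1.10541799])}
top {'fx': 379.82852079197835, 'fy': 379.82852079197835, 'cx': 259.23695590048914, 'cy': 189.75810323681964, 'eye': array([0.41861588, 0.00767918, 1.25090532]), 'orientation': array([ 0.06866873, -0.12142133, -1.56575191])}
wrist {'fx': 318.6729039199138, 'fy': 318.6729039199138, 'cx': 257.14079419440134, 'cy': 197.15833001599896, 'T_tool_cam': array([[ 9.99999781e-01, -9.86312021e-05, -6.54784562e-04,
        -1.80812959e-04],
       [-2.86579632e-04, -9.55903500e-01, -2.93680806e-01,
        -7.51024958e-02],
       [-5.96944764e-04,  2.93680929e-01, -9.55903319e-01,
        -1.41439408e-01],
       [ 0.00000000e+00,  0.00000000e+00,  0.00000000e+00,
         1.00000000e+00]])}
```

View pics/scene0.png

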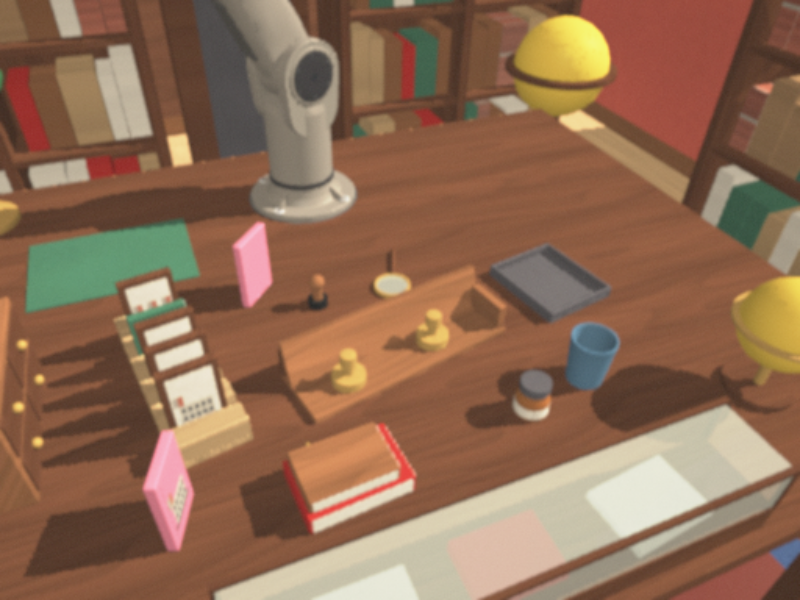

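View pics/top0.png

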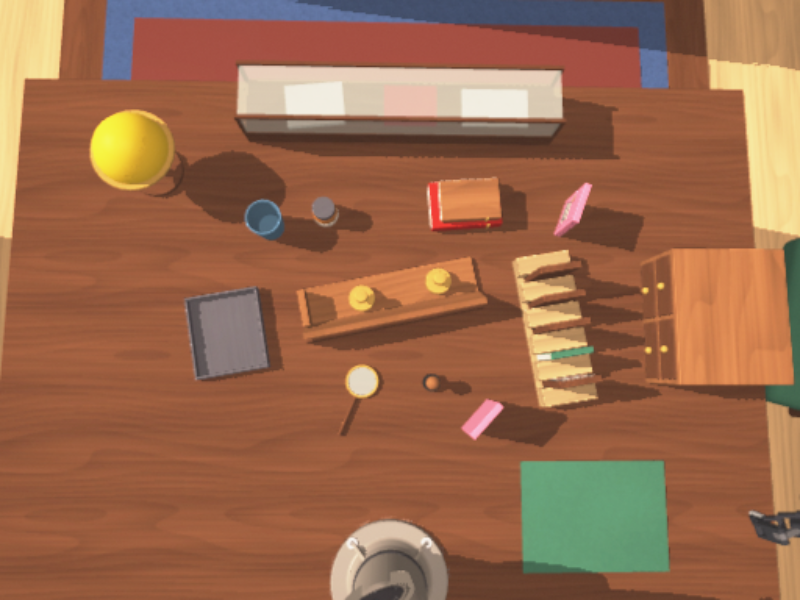

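View pics/wrist0.png

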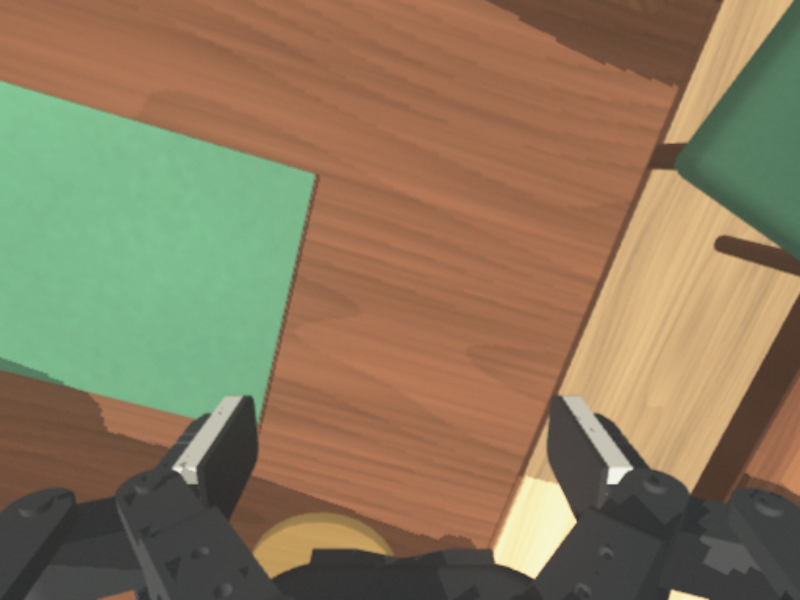

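```bash
cat > h.py <<'E'
import numpy as np, cv2
from scipy.spatial.transform import Rotation as R
def T_wc(cal, obs=None):
    T=np.eye(4)
    if 'eye' in cal:
        T[:3,:3]=R.from_rotvec(cal['orientation']).as_matrix(); T[:3,3]=cal['eye']; return T
    T[:3,:3]=R.from_rotvec(obs['orientation']).as_matrix(); T[:3,3]=obs['tcp_pos']
    return T@cal['T_tool_cam']
def cloud(d,cal,obs=None):
    v,u=np.mgrid[0:d.shape[0],0:d.shape[1]]
    P=np.stack([(u-cal['cx'])/cal['fx']*d,-(v-cal['cy'])/cal['fy']*d,-d],-1)
    T=T_wc(cal,obs); W=P@T[:3,:3].T+T[:3,3]; W[d<=0]=np.nan; return W
def proj(X,cal,obs=None):
    T=np.linalg.inv(T_wc(cal,obs)); p=np.atleast_2d(X)@T[:3,:3].T+T[:3,3]
    return np.stack([cal['cx']+cal['fx']*p[:,0]/-p[:,2], cal['cy']-cal['fy']*p[:,1]/-p[:,2]],-1)
def save(n,p,box=None,s=None):
    if box: p=p[box[1]:box[3],box[0]:box[2]]
    s=s or min(800/p.shape[1],600/p.shape[0])
    cv2.imwrite(f"pics/{n}.png",cv2.resize(p[:,:,::-1],None,fx=s,fy=s,interpolation=cv2.INTER_CUBIC))
E
python3 - <<'E'
from bench import *
from h import *
for n in ["top","scene"]:
    z=np.load(f"/tmp/{n}0.npz"); W=cloud(z['d'],calibration(n))
    if n=="top":
        for px in [(250,300),(150,300),(300,60),(200,20),(450,280)]: print(px,W[px[1],px[0]])
    else:
        for px in [(300,140),(400,150),(300,330)]: print(px,W[px[1],px[0]])
    np.save(f"/tmp/{n}W.npy",W)
    # ortho colour map, x 0.2..0.85 up, y .55..-.55
    m=np.zeros((520,800,3),np.uint8); hm=np.full((520,800),-1.)
    f=W.reshape(-1,3);c=z['p'].reshape(-1,3)
    o=np.argsort(f[:,2]);o=o[np.isfinite(f[o,2])]
    r=((0.85-f[o,0])*800).astype(int);q=((0.45-f[o,1])*800).astype(int)
    k=(r>=1)&(r<519)&(q>=1)&(q<799)
    for a in(0,1):
      for b in(0,1):
        m[r[k]+a,q[k]+b]=c[o][k]
    save(f"ortho_{n}",m)
E
```

```text
(250, 300) [ 0.21457996 -0.00504593 -0.00256411]
(150, 300) [ 0.21620617  0.31298411 -0.0018151 ]
(300, 60) [ 0.96905568 -0.15859505  0.11741503]
(200, 20) [ 1.60851456  0.2705572  -0.73825061]
(450, 280) [ 2.75776458e-01 -6.60574694e-01  3.45016704e-04]
(300, 140) [0.23833779 0.30613836 0.00455754]
(400, 150) [0.40890999 0.59009676 0.00250541]
(300, 330) [ 0.93846792 -0.07563402  0.12136181]
```

```bash
python3 - <<'E'
from h import *
z=np.load("/tmp/top0.npz"); save("top_rack",z['p'],(320,145,400,270)); save("top_stand",z['p'],(180,150,325,230)); save("top_tray",z['p'],(110,175,185,250))
z=np.load("/tmp/scene0.npz"); save("scene_rack",z['p'],(60,140,190,360)); save("scene_stand",z['p'],(170,150,340,280))
E
```

```text
(no output)
```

View pics/top_rack.png

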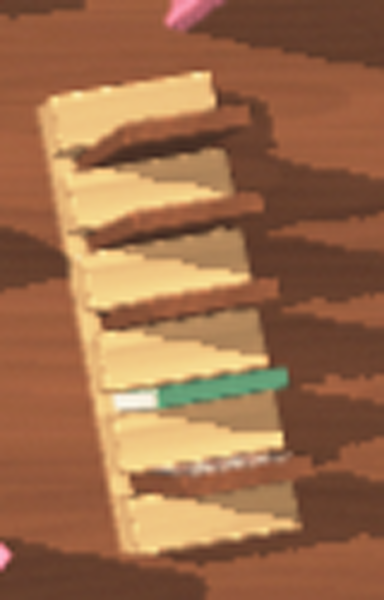

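View pics/scene_rack.png

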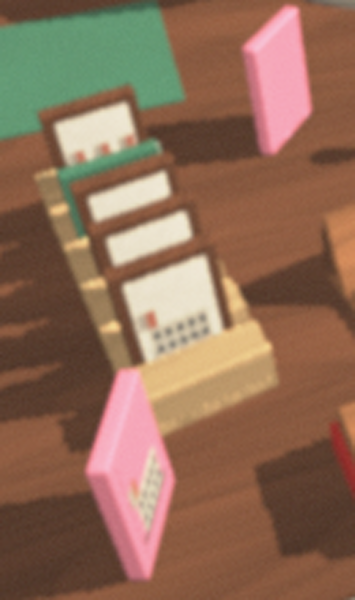

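View pics/top_stand.png

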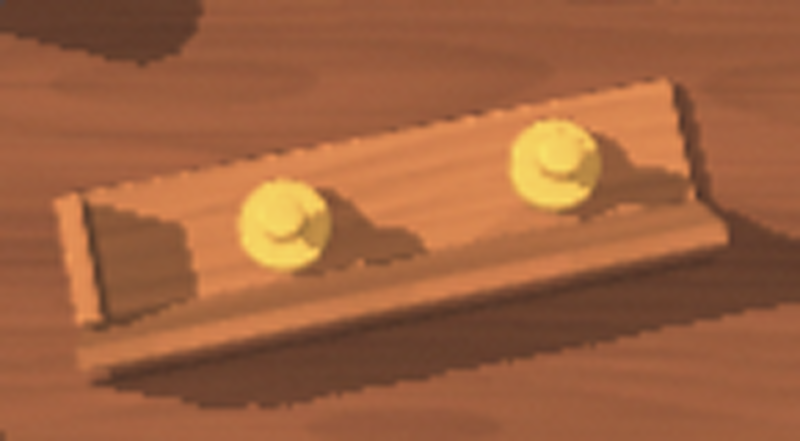

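View pics/top_tray.png

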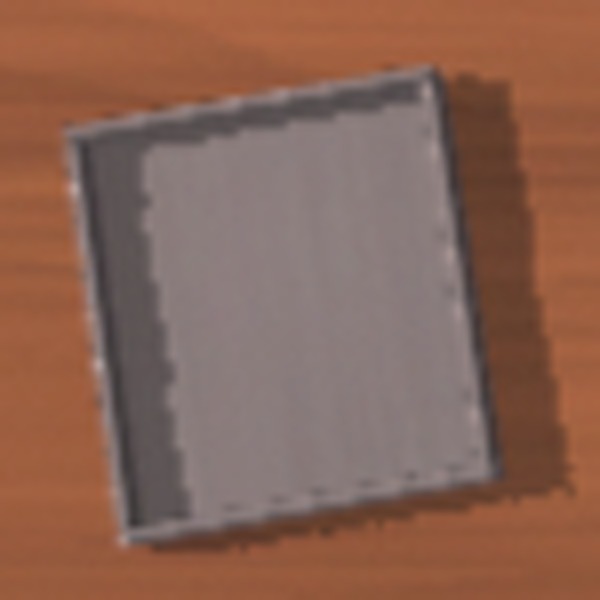

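View pics/scene_stand.png

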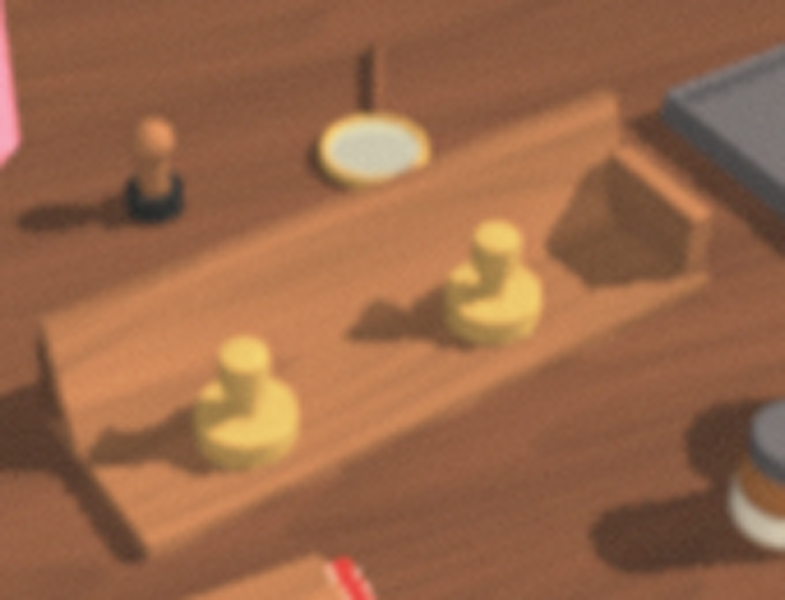

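```bash
cat >> h.py <<'E'
def ray(uv,z,cal,obs=None):
    T=T_wc(cal,obs); d=np.array([(uv[0]-cal['cx'])/cal['fx'],-(uv[1]-cal['cy'])/cal['fy'],-1])@T[:3,:3].T
    t=(z-T[2,3])/d[2]; return T[:3,3]+t*d
def unc(c,s,off): return ((c[0]+.5)/s-.5+off[0],(c[1]+.5)/s-.5+off[1])
def fit(loc,W):
    loc=np.array(loc)[:,:2];W=np.array(W)[:,:2];a=loc-loc.mean(0);b=W-W.mean(0)
    th=np.arctan2((a[:,0]*b[:,1]-a[:,1]*b[:,0]).sum(),(a*b).sum())
    c,s=np.cos(th),np.sin(th);Rm=np.array([[c,-s],[s,c]]);t=W.mean(0)-Rm@loc.mean(0)
    return th,t,W-(loc@Rm.T+t)
E
python3 - <<'E'
from bench import *
from h import *
np.set_printoptions(precision=4,suppress=True)
c=calibration("top");sc=calibration("scene")
def go(name,s,off,pts,cal=c):
    W=[ray(unc(p[0],s,off),p[1][2]/1000,cal) for p in pts]
    th,t,r=fit([np.array(p[1])/1000 for p in pts],W); print(name,"yaw",th,"t",t);print((r*1000).round(1).tolist())
go("stand",800/145,(180,150),[((667,80),(40,-185,12)),((55,203),(32,185,57)),((80,195),(32,170,57)),((692,203),(-58,-185,83)),((80,347),(-58,185,83))])
go("rack",4.8,(320,145),[((48,103),(155,55,45)),((212,73),(155,-55,45)),((122,552),(-155,55,45)),((300,527),(-155,-55,45))])
go("tray",8,(110,175),[((68,130),(85,75,22)),((437,68),(85,-75,22)),((495,478),(-85,-75,22)),((125,540),(-85,75,22))])
for p,h in [((283,217),58),((285,225),18),((562,155),58),((555,165),18)]: print("w",ray(unc(p,800/145,(180,150)),h/1000,c))
s=785/170
go("stand_sc",s,(170,150),[((148,553),(40,-185,12)),((617,97),(-58,185,83)),((42,325),(-58,-185,83)),((712,213),(32,185,57)),((690,222),(32,170,57)) ,((612,150),(-43,170,57))][:5],sc)
for p,h in [((497,236),58),((243,353),58)]: print("w",ray(unc(p,s,(170,150)),h/1000,sc))
E
```

```text
stand yaw 0.2152950298334742 t [0.5836 0.0039]
[[-6.0, -2.9], [-1.7, -4.1], [-0.2, -3.6], [5.6, 15.0], [2.4, -4.4]]
rack yaw 0.15114060186728556 t [ 0.5038 -0.3404]
[[-4.8, 1.4], [0.1, -2.5], [2.5, 5.6], [2.1, -4.5]]
tray yaw 0.17296283858227968 t [0.4935 0.3334]
[[-1.7, -0.8], [-1.5, 0.4], [1.0, 1.6], [2.3, -1.2]]
w [0.5661 0.0572 0.058 ]
w [0.5663 0.0576 0.018 ]
w [ 0.6029 -0.1032  0.058 ]
w [ 0.6031 -0.1027  0.018 ]
stand_sc yaw 0.1956524072523014 t [0.5842 0.0033]
[[2.9, 0.7], [0.5, 0.5], [-2.8, 0.0], [-0.1, -0.1], [-0.5, -1.1]]
w [0.5546 0.0677 0.058 ]
w [ 0.5915 -0.0944  0.058 ]
```

```bash
python3 - <<'E'
from bench import *
from h import *
np.set_printoptions(precision=4,suppress=True)
for n in ["top","scene"]:
    z=np.load(f"/tmp/{n}0.npz"); W=np.load(f"/tmp/{n}W.npy"); p=z['p']; d=z['d']
    hsv=cv2.cvtColor(p,cv2.COLOR_RGB2HSV)
    box=(slice(150,230),slice(180,325)) if n=="top" else (slice(190,270),slice(200,300))
    m=np.zeros(d.shape,bool); m[box]=True
    m&=(hsv[...,0]>20)&(hsv[...,0]<32)&(hsv[...,1]>120)
    k,l,st,ce=cv2.connectedComponentsWithStats(m.astype(np.uint8))
    for i in range(1,k):
        if st[i,4]<60: continue
        w=W[l==i]; top=w[w[:,2]>np.nanmax(w[:,2])-0.012]
        print(n,ce[i],st[i,4],"zmax",np.nanmax(w[:,2]),"top mean",top.mean(0),len(top),"all bounds",np.nanmin(w,0),np.nanmax(w,0))
    # desk plane residual
    b=np.isfinite(W[...,2])&(abs(W[...,2])<0.02)&(W[...,0]>.2)&(W[...,0]<.8)&(abs(W[...,1])<.5)
    A=np.c_[W[b][:,:2],np.ones(b.sum())]; x=W[b][:,2]
    for _ in range(5):
        s=np.linalg.lstsq(A,x,rcond=None)[0]; g=abs(A@s-x)<.003; A,x=A[g],x[g]
    print("plane",s,len(x),np.std(A@s-x))
E
```

```text
top [278.5588 179.1176] 136 zmax 0.07280017697137287 top mean [ 0.6029 -0.1001  0.0697] 39 all bounds [ 0.5794 -0.1207  0.0227] [ 0.627  -0.0779  0.0728]
top [229.7353 189.9338] 136 zmax 0.07258890730692902 top mean [0.5669 0.0586 0.0683] 41 all bounds [0.5432 0.0387 0.0235] [0.5894 0.0807 0.0726]
plane [ 0.001  -0.0003 -0.0008] 29699 0.0014558998945208292
scene [227.5    240.5854] 82 zmax 0.03283964800772776 top mean [ 0.6154 -0.0904  0.0302] 80 all bounds [ 0.5971 -0.1129  0.0278] [ 0.6282 -0.0749  0.0328]
plane [-0.0002  0.0024  0.001 ] 33969 0.00108512610256391
```

```bash
cat >> h.py <<'E'
def down(yaw,tilt=0):
    """tool z down, tool x at world angle yaw; then lean"""
    x=np.array([np.cos(yaw),np.sin(yaw),0]);z=np.array([0,0,-1.]);y=np.cross(z,x)
    return np.stack([x,y,z],1)
def plan(p0,R0,p1,R1,grip,n=8,dec=1):
    """rows from pose0 to pose1, rounding compensated"""
    w=R.from_matrix(R1@R0.T).as_rotvec(); rows=[];p=np.array(p0,float);Rc=R0.copy()
    for i in range(1,n+1):
        pt=p0+(np.array(p1)-p0)*i/n; Rt=R.from_rotvec(w*i/n).as_matrix()@R0
        t=np.round(Rc.T@(pt-p)*1000,dec); r=np.round(R.from_matrix(Rc.T@Rt).as_rotvec(),3)
        p=p+Rc@t/1000; Rc=Rc@R.from_rotvec(r).as_matrix(); rows+=list(t)+list(r)+[grip]
    a=np.array(rows).reshape(-1,7); print("max t",abs(a[:,:3]).max(),"max r",abs(a[:,3:6]).max())
    for j in range(0,len(a),8): print("["+", ".join(f"{v:g}" for v in (a[j:j+8]+0.0).ravel())+"]")
    return p,Rc
def yawof(Rm): return np.arctan2(Rm[1,0],Rm[0,0])
E
python3 - <<'E'
from bench import *
from h import *
o=get_obs(); R0=R.from_rotvec(o['orientation']).as_matrix(); print(R0.round(3),yawof(R0))
for y in (0.2+1.57,0.2-1.57): plan(o['tcp_pos'],R0,[0.52,-0.02,0.30],down(y),80,16)
E
```

```text
[[ 0.278 -0.961 -0.001]
 [-0.961 -0.278  0.001]
 [-0.001  0.    -1.   ]] -1.288972392717346
max t 44.3 max r 0.192
[-31.9, -30.9, -4.3, 0, 0, -0.191, 80, -25.5, -36.3, -4.3, 0, 0, -0.191, 80, -18.1, -40.6, -4.3, 0, 0, -0.192, 80, -10.1, -43.3, -4.3, -0.001, 0, -0.191, 80, -1.6, -44.3, -4.3, 0, 0, -0.191, 80, 6.8, -43.9, -4.4, 0, 0, -0.191, 80, 15, -41.8, -4.3, 0, 0, -0.191, 80, 22.7, -38.2, -4.4, 0, 0, -0.191, 80]
[29.5, -33.2, -4.3, 0, 0, -0.192, 80, 35.3, -26.9, -4.4, 0, 0, -0.191, 80, 39.8, -19.8, -4.3, -0.001, 0, -0.191, 80, 42.8, -11.8, -4.4, 0, 0, -0.191, 80, 44.2, -3.5, -4.3, 0, 0, -0.191, 80, 44.2, 4.9, -4.4, 0, 0, -0.192, 80, 42.3, 13.3, -4.3, 0, 0, -0.191, 80, 39.1, 21.1, -4.4, 0, 0, -0.191, 80]
max t 34.2 max r 0.006
[-31.9, -30.9, -4.3, 0, 0, 0.005, 80, -32.1, -30.7, -4.3, 0, 0, 0.005, 80, -32.2, -30.5, -4.3, 0, 0, 0.005, 80, -32.4, -30.4, -4.3, 0, 0, 0.005, 80, -32.6, -30.3, -4.3, 0, 0, 0.005, 80, -32.6, -30, -4.3, 0, 0.001, 0.005, 80, -32.9, -29.9, -4.3, 0, 0, 0.005, 80, -33, -29.8, -4.4, 0, 0, 0.006, 80]
[-33.1, -29.5, -4.3, 0, 0, 0.005, 80, -33.3, -29.4, -4.3, 0, 0, 0.005, 80, -33.5, -29.2, -4.4, 0, 0, 0.005, 80, -33.6, -29, -4.3, 0, 0, 0.005, 80, -33.7, -28.9, -4.3, 0, 0, 0.005, 80, -33.9, -28.7, -4.4, 0, 0, 0.005, 80, -34, -28.5, -4.3, 0, 0, 0.005, 80, -34.2, -28.4, -4.3, 0, 0, 0.005, 80]
```

```bash
python3 - <<'E'
from bench import *
from h import *
o=get_obs(); R0=R.from_rotvec(o['orientation']).as_matrix()
plan(o['tcp_pos'],R0,[0.60,-0.01,0.30],down(0.2-1.571),50,16,0)
E
```

```text
max t 36.0 max r 0.006
[-31, -36, -4, 0, 0, 0.005, 50, -31, -36, -5, 0, 0, 0.005, 50, -32, -35, -4, 0, 0, 0.005, 50, -32, -35, -4, 0, 0, 0.006, 50, -31, -36, -5, 0, 0, 0.005, 50, -33, -35, -4, 0, 0.001, 0.005, 50, -32, -35, -4, 0, 0, 0.005, 50, -32, -34, -4, 0, 0, 0.005, 50]
[-33, -35, -5, 0, 0, 0.005, 50, -32, -34, -4, 0, 0, 0.005, 50, -33, -34, -4, 0, 0, 0.005, 50, -34, -34, -5, 0, 0, 0.006, 50, -33, -34, -4, 0, 0, 0.005, 50, -33, -34, -4, 0, 0, 0.005, 50, -34, -33, -5, 0, 0, 0.005, 50, -34, -34, -4, 0, 0, 0.005, 50]
```

Request:
{"fn": "servo_tool", "kwargs": {
  "increments": [-31, -36, -4, 0, 0, 0.005, 50, -31, -36, -5, 0, 0, 0.005, 50, -32, -35, -4, 0, 0, 0.005, 50, -32, -35, -4, 0, 0, 0.006, 50, -31, -36, -5, 0, 0, 0.005, 50, -33, -35, -4, 0, 0.001, 0.005, 50, -32, -35, -4, 0, 0, 0.005, 50, -32, -34, -4, 0, 0, 0.005, 50],
  "squeeze": 40
}}

```text
clock: 1.15
tcp_pos: [0.3943, -0.3281, 0.2653]
orientation: [2.472, -1.938, 0.001]
contact_force: [0.6, -0.7, -0.9]
grip_width: 0.0502
```

Request:
{"fn": "servo_tool", "kwargs": {
  "increments": [-33, -35, -5, 0, 0, 0.005, 50, -32, -34, -4, 0, 0, 0.005, 50, -33, -34, -4, 0, 0, 0.005, 50, -34, -34, -5, 0, 0, 0.006, 50, -33, -34, -4, 0, 0, 0.005, 50, -33, -34, -4, 0, 0, 0.005, 50, -34, -33, -5, 0, 0, 0.005, 50, -34, -34, -4, 0, 0, 0.005, 50]
}}

```text
clock: 2.15
tcp_pos: [0.6008, -0.0089, 0.3]
orientation: [2.431, -1.989, 0.001]
contact_force: [-0.2, -0.9, 0.2]
grip_width: 0.05
```

```bash
cat >> h.py <<'E'
def shot(n,name="wrist",box=None,s=None):
    from bench import get_obs,grab_frame
    o=get_obs(); p,d=grab_frame(name)
    np.savez(f"/tmp/{n}.npz",p=p,d=d,**{k:o[k] for k in('tcp_pos','orientation')}); save(n,p,box,s)
    print(o['clock'],o['tcp_pos'].round(4),R.from_rotvec(o['orientation']).as_matrix().round(3).tolist(),o['grip_width'],o['contact_force'].round(1),o['joints'].round(2))
    return p,d,o
E
python3 -c "
from h import *
shot('w1')"
```

```text
2.15 [ 0.6008 -0.0089  0.3   ] [[0.198, -0.98, 0.0], [-0.98, -0.198, -0.001], [0.001, 0.0, -1.0]] 0.0500098655201649 [-0.2 -0.9  0.2] [ 0.19  0.32 -0.36  1.64  0.12  1.2  -1.57]
```

View pics/w1.png

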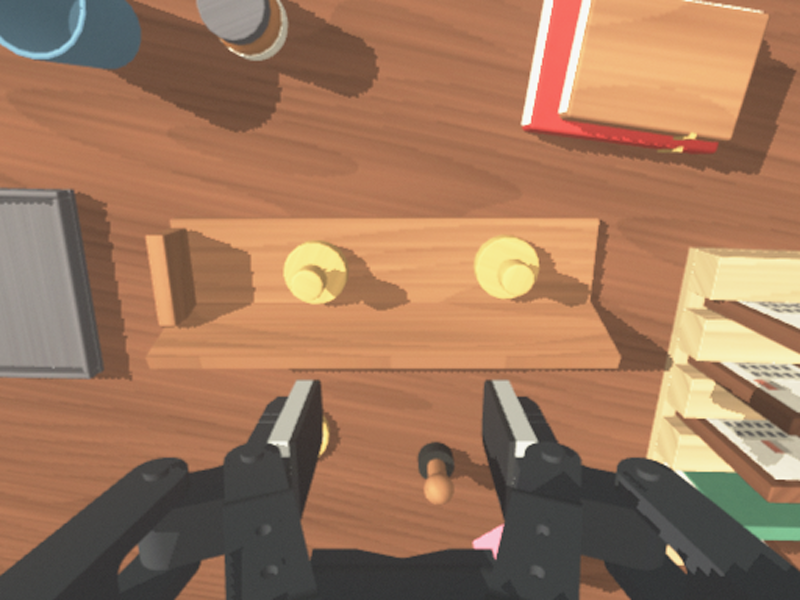

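```bash
python3 - <<'E'
from h import *
z=np.load("/tmp/w1.npz"); save("w1a",z['p'],(85,130,245,250),5); save("w1b",z['p'],(250,130,410,250),5)
E
```

```text
(no output)
```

View pics/w1a.png

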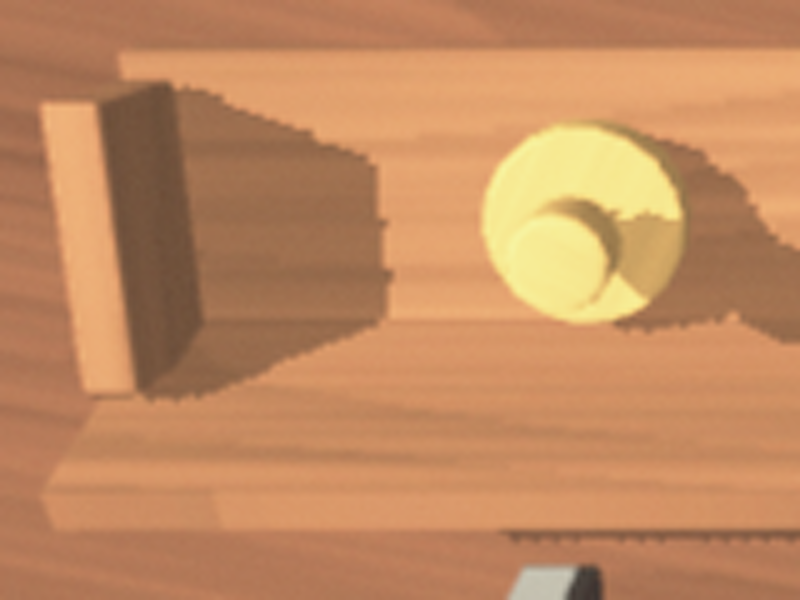

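View pics/w1b.png

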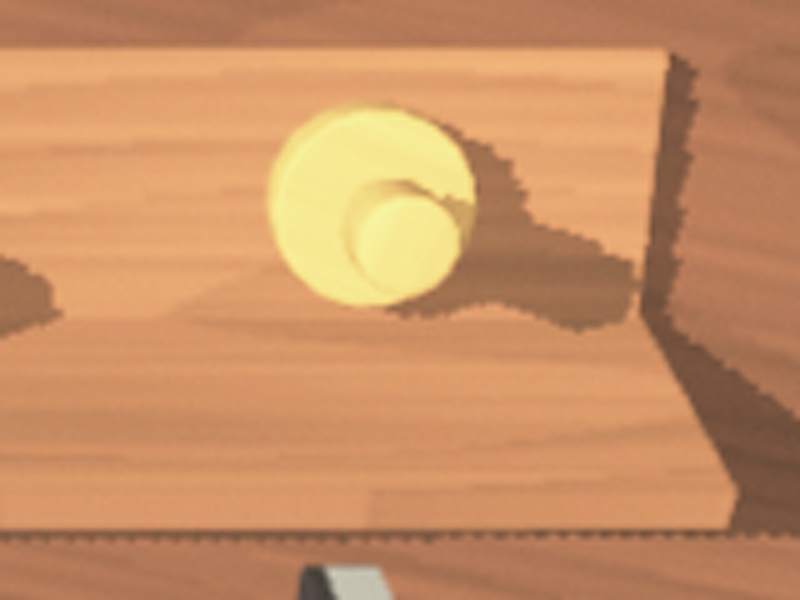

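```bash
python3 - <<'E'
from bench import *
from h import *
np.set_printoptions(precision=4,suppress=True)
z=np.load("/tmp/w1.npz"); o={k:z[k] for k in('tcp_pos','orientation')}; c=calibration("wrist")
A=(85,130);B=(250,130)
pts=[(B,(667,48),(40,-185,12)),(B,(645,317),(-35,-185,12)),(B,(738,488),(-58,-185,83)),(A,(42,103),(32,185,57)),(A,(98,103),(32,170,57)),(A,(205,322),(-35,170,12)),(A,(42,495),(-58,185,83)),(A,(85,396),(-43,185,57)),(A,(135,396),(-43,170,57))]
W=[ray(unc(p,5,f),l[2]/1000,c,o) for f,p,l in pts]
th,t,r=fit([np.array(l)/1000 for _,_,l in pts],W); print(th,t);print((r*1000).round(1).tolist())
for f,p,h in [(A,(558,260),.07),(A,(585,222),.03),(B,(408,243),.07),(B,(372,205),.03)]: print(ray(unc(p,5,f),h,c,o))
E
```

```text
0.20059314313043078 [0.5824 0.0019]
[[-0.7, 2.0], [-0.1, -0.3], [0.3, 0.7], [0.7, -1.6], [0.4, -0.1], [-1.1, -0.1], [-0.6, -0.7], [0.8, -1.1], [0.4, 1.1]]
[0.5673 0.0587 0.07  ]
[0.5674 0.0588 0.03  ]
[ 0.6034 -0.0992  0.07  ]
[ 0.6038 -0.0986  0.03  ]
```

```bash
cat > go.py <<'E'
# usage: go.py x y z yaw grip n [dec]
import sys
from bench import *
from h import *
a=[float(v) for v in sys.argv[1:7]]
o=get_obs(); R0=R.from_rotvec(o['orientation']).as_matrix()
plan(o['tcp_pos'],R0,a[:3],down(a[3]),a[4],int(a[5]),int(sys.argv[7]) if len(sys.argv)>7 else 0)
E
python3 go.py 0.5673 0.0587 0.12 -1.37 50 8 0
```

```text
max t 23.0 max r 0.001
[-8, 3, 23, 0, 0, 0.001, 50, -8, 3, 22, -0.001, 0.001, 0.001, 50, -8, 3, 23, 0, 0, 0, 50, -9, 3, 22, -0.001, 0.001, 0.001, 50, -8, 3, 23, 0, 0, 0.001, 50, -8, 3, 22, -0.001, 0, 0.001, 50, -8, 3, 23, 0, 0.001, 0, 50, -8, 3, 23, -0.001, 0, 0.001, 50]
```

Request:
{"fn": "servo_tool", "kwargs": {
  "increments": [-8, 3, 23, 0, 0, 0.001, 50, -8, 3, 22, -0.001, 0.001, 0.001, 50, -8, 3, 23, 0, 0, 0, 50, -9, 3, 22, -0.001, 0.001, 0.001, 50, -8, 3, 23, 0, 0, 0.001, 50, -8, 3, 22, -0.001, 0, 0.001, 50, -8, 3, 23, 0, 0.001, 0, 50, -8, 3, 23, -0.001, 0, 0.001, 50]
}}

```text
clock: 3.2
tcp_pos: [0.5634, 0.0484, 0.118]
orientation: [2.421, -1.993, 0.001]
contact_force: [0.5, 0.1, 0.9]
grip_width: 0.05
```

```bash
python3 go.py 0.5673 0.0587 0.038 -1.37 50 4 1; python3 -c "
from h import *
shot('w2')"
```

```text
max t 20.0 max r 0.002
[-2.4, -1.5, 20, 0.001, -0.001, -0.002, 50, -2.4, -1.6, 20, 0.001, -0.001, -0.002, 50, -2.4, -1.5, 19.9, 0.001, -0.001, -0.001, 50, -2.3, -1.5, 20, 0.001, -0.001, -0.002, 50]
3.2 [0.5634 0.0484 0.118 ] [[0.192, -0.981, -0.003], [-0.981, -0.192, -0.005], [0.004, 0.004, -1.0]] 0.04996287420543872 [0.5 0.1 0.9] [ 0.08  0.46 -0.36  1.9   0.22  0.82 -1.77]
```

View pics/w2.png

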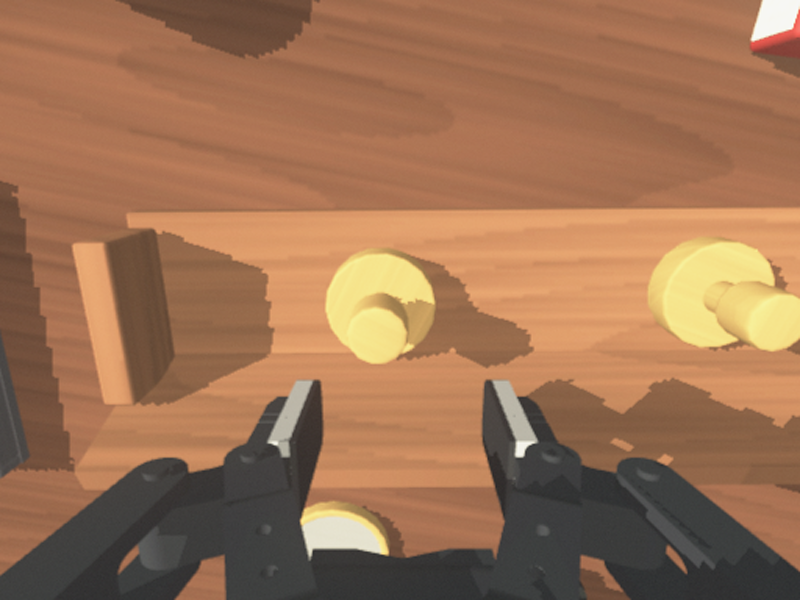

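```bash
python3 go.py 0.5673 0.0587 0.038 -1.37 50 4 1; python3 -c "
from bench import *
print(get_obs()['tcp_pos'],get_obs()['qvel'])"
```

```text
max t 19.3 max r 0.003
[-2, -2.2, 19.2, 0.002, -0.001, -0.001, 50, -2, -2.2, 19.3, 0.003, 0, -0.002, 50, -2, -2.1, 19.2, 0.002, -0.001, -0.001, 50, -2, -2.1, 19.3, 0.002, -0.001, -0.002, 50]
[0.56085124 0.04939714 0.11507327] [ 0.01239405 -0.01661189 -0.0055128  -0.00747352 -0.02651816  0.08213014
  0.04652296]
```

Request:
{"fn": "servo_tool", "kwargs": {
  "increments": [-2, -2, 10, 0, 0, 0, 50, -2, -2, 10, 0, 0, 0, 50, -2, -2, 10, 0, 0, 0, 50, -2, -2, 10, 0, 0, 0, 50, 0, 0, 0, 0, 0, 0, 50, 0, 0, 0, 0, 0, 0, 50, 0, 0, 0, 0, 0, 0, 50, 0, 0, 0, 0, 0, 0, 50]
}}

```text
clock: 4.25
tcp_pos: [0.5702, 0.0576, 0.0791]
orientation: [2.422, -1.993, 0.002]
contact_force: [-0.6, 0.1, -0.9]
grip_width: 0.0497
```

```bash
python3 go.py 0.5673 0.0587 0.038 -1.37 50 4 1; python3 -c "
from bench import *
print(get_obs()['tcp_pos'],get_obs()['qvel'])"
```

```text
max t 10.3 max r 0.002
[-0.4, 0.6, 10.3, 0.001, -0.001, -0.002, 50, -0.5, 0.7, 10.3, 0.001, -0.001, -0.002, 50, -0.4, 0.6, 10.3, 0.001, -0.001, -0.001, 50, -0.4, 0.7, 10.2, 0, -0.001, -0.002, 50]
[0.57021301 0.05764068 0.07914725] [ 0.00077822  0.00248759 -0.00025185  0.0018301  -0.00052202 -0.00042166
  0.00097379]
```

Settled. Descend and close.

Request:
{"fn": "servo_tool", "kwargs": {
  "increments": [-0.5, 0.7, 10, 0, 0, 0, 50, -0.5, 0.7, 10, 0, 0, 0, 50, -0.5, 0.7, 10, 0, 0, 0, 50, -0.3, 0.5, 11, 0, 0, 0, 50, 0, 0, 0, 0, 0, 0, 50, 0, 0, 0, 0, 0, 0, 20, 0, 0, 0, 0, 0, 0, 20, 0, 0, 0, 0, 0, 0, 20]
}}

```text
clock: 5.25
tcp_pos: [0.5673, 0.059, 0.0382]
orientation: [2.422, -1.993, 0.002]
contact_force: [0.7, 1.1, 0.1]
grip_width: 0.0246
```

```bash
python3 - <<'E'
from h import *
th=0.173;c,s=np.cos(th),np.sin(th)
for l in [(.033,0),(-.033,0)]: print(c*l[0]-s*l[1]+.4935, s*l[0]+c*l[1]+.3334)
E
python3 go.py 0.5673 0.0587 0.13 -1.37 20 6 0
```

```text
0.5260074019213533 0.33908056514121565
0.4609925980786467 0.3277194348587843
max t 16.0 max r 0.002
[0, 0, -15, 0.001, -0.001, -0.001, 20, 0, 0, -16, 0, 0, -0.001, 20, 0, 0, -15, 0.001, -0.001, -0.001, 20, 0, 0, -15, 0, -0.001, -0.002, 20, 0, 0, -16, 0.001, 0, -0.001, 20, 1, 0, -15, 0, -0.001, -0.001, 20]
```

Request:
{"fn": "servo_tool", "kwargs": {
  "increments": [0, 0, -20, 0, 0, 0, 20, 0, 0, -25, 0, 0, 0, 20, 0, 0, -30, 0, 0, 0, 20, -30, 5, -17, 0, 0, 0, 20, -45, 5, 0, 0, 0, 0, 20, -45, 5, 0, 0, 0, 0, 20, 0, 0, 0, 0, 0, 0, 20, 0, 0, 0, 0, 0, 0, 20]
}}

```text
clock: 6.25
tcp_pos: [0.5296, 0.1735, 0.1301]
orientation: [2.422, -1.992, 0.002]
contact_force: [0.2, -0.0, -4.0]
grip_width: 0.0244
```

```bash
python3 go.py 0.526 0.339 0.13 -1.37 20 5 0;python3 -c "
from bench import *
print(get_obs()['grip_width'])"
```

```text
max t 33.0 max r 0.002
[-33, -6, 0, 0.001, -0.001, -0.001, 20, -32, -5, 0, 0, -0.001, -0.002, 20, -33, -6, 0, 0.001, -0.001, -0.001, 20, -32, -6, 0, 0.001, -0.001, -0.002, 20, -33, -6, 0, 0.001, -0.001, -0.001, 20]
0.02443177904091215
```

Request:
{"fn": "servo_tool", "kwargs": {
  "increments": [-33, -6, 0, 0, 0, 0, 20, -33, -6, 0, 0, 0, 0, 20, -33, -6, 0, 0, 0, 0, 20, -33, -6, 0, 0, 0, 0, 20, -31, -5, 0, 0, 0, 0, 20, 0, 0, 20, 0, 0, 0, 20, 0, 0, 20, 0, 0, 0, 20, 0, 0, 0, 0, 0, 0, 20]
}}

```text
clock: 7.25
tcp_pos: [0.5257, 0.336, 0.086]
orientation: [2.415, -1.992, 0.001]
contact_force: [-0.4, -0.4, -3.5]
grip_width: 0.0247
```

```bash
python3 -c "
from h import *
shot('w3')"; python3 go.py 0.526 0.339 0.0335 -1.37 20 5 1
```

```text
7.25 [0.5257 0.336  0.086 ] [[0.19, -0.982, -0.007], [-0.982, -0.19, -0.009], [0.007, 0.008, -1.0]] 0.02474721819429749 [-0.4 -0.4 -3.5] [-0.39  0.59 -0.38  1.77  0.28  0.85 -2.28]
max t 10.8 max r 0.002
[-0.5, -0.1, 10.8, 0.001, -0.001, -0.002, 20, -0.4, 0, 10.7, 0.002, -0.001, -0.002, 20, -0.4, -0.1, 10.8, 0.001, -0.002, -0.002, 20, -0.5, 0, 10.7, 0.001, -0.001, -0.001, 20, -0.4, 0, 10.8, 0.001, -0.001, -0.002, 20]
```

View pics/w3.png

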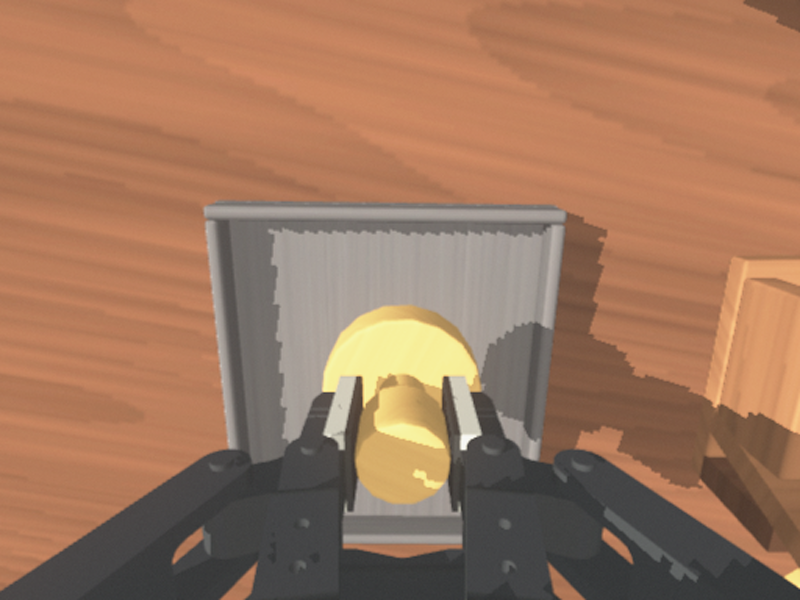

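Request:
{"fn": "servo_tool", "kwargs": {
  "increments": [-0.5, 0, 12, 0, 0, 0, 20, -0.5, 0, 12, 0, 0, 0, 20, -0.5, 0, 12, 0, 0, 0, 20, -0.5, 0, 12, 0, 0, 0, 20, 0, 0, 5, 0, 0, 0, 20, 0, 0, 1, 0, 0, 0, 20, 0, 0, 0, 0, 0, 0, 20, 0, 0, 0, 0, 0, 0, 20]
}}

```text
clock: 8.3
tcp_pos: [0.5262, 0.3414, 0.0351]
orientation: [2.422, -1.993, 0.001]
contact_force: [0.3, 0.1, -2.3]
grip_width: 0.0248
```

Request:
{"fn": "servo_tool", "kwargs": {
  "increments": [0, 0, 1.5, 0, 0, 0, 20, 0, 0, 1.5, 0, 0, 0, 20, 0, 0, 0, 0, 0, 0, 20, 0, 0, 0, 0, 0, 0, 50, 0, 0, 0, 0, 0, 0, 50, 0, 0, -30, 0, 0, 0, 50, 0, 0, -40, 0, 0, 0, 50, 0, 0, -20, 0, 0, 0, 50]
}}

```text
clock: 9.3
tcp_pos: [0.527, 0.3423, 0.1237]
orientation: [2.424, -1.995, 0.002]
contact_force: [0.4, -0.0, -0.5]
grip_width: 0.0497
```

```bash
python3 -c "
from bench import *
from h import *
shot('t3','top')
z=np.load('/tmp/t3.npz');save('t3a',z['p'],(105,150,330,260))
"; python3 go.py 0.6035 -0.099 0.14 -1.37 50 8 0
```

```text
9.3 [0.527  0.3423 0.1237] [[0.193, -0.981, -0.001], [-0.981, -0.193, -0.003], [0.003, 0.001, -1.0]] 0.04972670774285664 [ 0.4 -0.  -0.5] [-0.38  0.55 -0.4   1.74  0.26  0.91 -2.27]
max t 56.0 max r 0.001
[56, 1, -2, 0, 0, -0.001, 50, 56, 2, -1, 0, 0, -0.001, 50, 56, 1, -2, 0, -0.001, -0.001, 50, 56, 2, -2, -0.001, 0, -0.001, 50, 56, 1, -2, 0, 0, 0, 50, 56, 2, -1, 0, 0, -0.001, 50, 56, 1, -2, 0, -0.001, -0.001, 50, 56, 2, -2, 0, 0, -0.001, 50]
```

View pics/t3a.png

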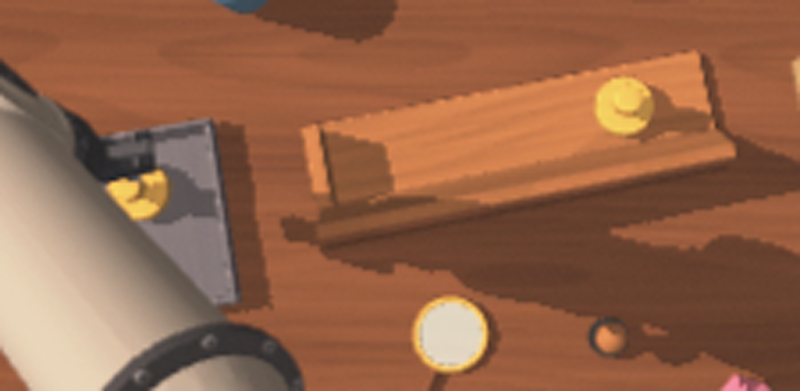

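Request:
{"fn": "servo_tool", "kwargs": {
  "increments": [54, 1, -3, 0, 0, 0, 50, 54, 2, -2, 0, 0, 0, 50, 54, 1, -2, 0, 0, 0, 50, 54, 2, -2, 0, 0, 0, 50, 54, 1, -2, 0, 0, 0, 50, 54, 2, -1, 0, 0, 0, 50, 54, 1, -2, 0, 0, 0, 50, 54, 2, -2, 0, 0, 0, 50]
}}

```text
clock: 10.35
tcp_pos: [0.5972, -0.0864, 0.1383]
orientation: [2.421, -1.992, -0.0]
contact_force: [0.9, -0.3, 0.1]
grip_width: 0.0499
```

Request:
{"fn": "servo_tool", "kwargs": {
  "increments": [0, 0, 0, 0, 0, 0, 50, 0, 0, 0, 0, 0, 0, 50, 0, 0, 0, 0, 0, 0, 50, 0, 0, 0, 0, 0, 0, 50, 0, 0, 0, 0, 0, 0, 50, 0, 0, 0, 0, 0, 0, 50, 0, 0, 0, 0, 0, 0, 50, 0, 0, 0, 0, 0, 0, 50]
}}

```text
clock: 11.35
tcp_pos: [0.5976, -0.0846, 0.1394]
orientation: [2.422, -1.993, 0.001]
contact_force: [-0.0, -0.1, -0.3]
grip_width: 0.0498
```

```bash
python3 -c "
from h import *
shot('w4')"; python3 go.py 0.6035 -0.099 0.038 -1.37 50 5 1
```

```text
11.35 [ 0.5976 -0.0846  0.1394] [[0.192, -0.981, -0.003], [-0.981, -0.192, -0.005], [0.004, 0.004, -1.0]] 0.04981219623955578 [-0.  -0.1 -0.3] [ 0.29  0.48 -0.33  1.8   0.2   0.9  -1.51]
max t 20.3 max r 0.002
[3, -0.7, 20.3, 0.001, -0.001, -0.001, 50, 3, -0.7, 20.3, 0.001, -0.001, -0.002, 50, 3, -0.6, 20.3, 0, 0, -0.001, 50, 3, -0.7, 20.2, 0.001, -0.001, -0.002, 50, 3, -0.6, 20.3, 0.001, -0.001, -0.001, 50]
```

View pics/w4.png

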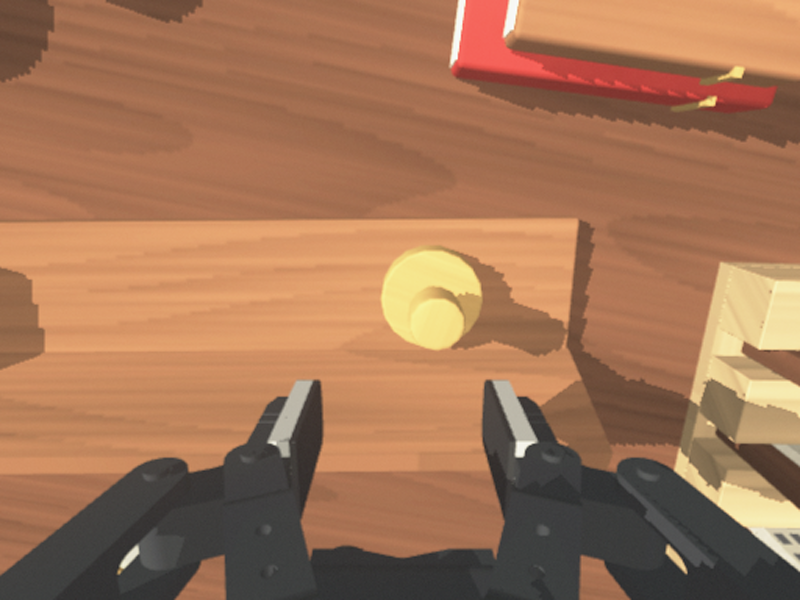

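Weight 2 knob centre at about (437,320), unmoved. Descend.

Request:
{"fn": "servo_tool", "kwargs": {
  "increments": [3, -0.7, 20, 0, 0, 0, 50, 3, -0.7, 20, 0, 0, 0, 50, 3, -0.6, 20, 0, 0, 0, 50, 3, -0.6, 20, 0, 0, 0, 50, 3, -0.6, 17, 0, 0, 0, 50, 0, 0, 4, 0, 0, 0, 50, 0, 0, 0, 0, 0, 0, 50, 0, 0, 0, 0, 0, 0, 50]
}}

```text
clock: 12.4
tcp_pos: [0.6039, -0.099, 0.0393]
orientation: [2.422, -1.993, 0.003]
contact_force: [-0.2, -0.2, 0.4]
grip_width: 0.05
```

Request:
{"fn": "servo_tool", "kwargs": {
  "increments": [0, 0, 0, 0, 0, 0, 20, 0, 0, 0, 0, 0, 0, 20, 0, 0, 0, 0, 0, 0, 20, 0, 0, -20, 0, 0, 0, 20, 0, 0, -30, 0, 0, 0, 20, 0, 0, -40, 0, 0, 0, 20, -40, -4, 0, 0, 0, 0, 20, -50, -5, 0, 0, 0, 0, 20]
}}

```text
clock: 13.4
tcp_pos: [0.5951, -0.0092, 0.1294]
orientation: [2.419, -1.997, 0.003]
contact_force: [-0.7, -0.4, -3.1]
grip_width: 0.0249
```

Request:
{"fn": "servo_tool", "kwargs": {
  "increments": [-50, 12, 0, 0, 0, 0, 20, -50, 12, 0, 0, 0, 0, 20, -50, 12, 0, 0, 0, 0, 20, -50, 12, 0, 0, 0, 0, 20, -50, 8, 0, 0, 0, 0, 20, -50, 5, 0, 0, 0, 0, 20, 0, 0, 0, 0, 0, 0, 20, 0, 0, 0, 0, 0, 0, 20]
}}

```text
clock: 14.4
tcp_pos: [0.4773, 0.2735, 0.1274]
orientation: [2.422, -1.992, 0.002]
contact_force: [0.3, -0.3, -3.6]
grip_width: 0.0249
```

```bash
python3 go.py 0.461 0.3277 0.128 -1.37 20 5 1
```

```text
max t 11.3 max r 0.002
[-11.3, 1.1, -0.2, 0.001, -0.001, -0.001, 20, -11.2, 1.1, -0.1, 0.001, -0.001, -0.002, 20, -11.3, 1.1, -0.2, 0, -0.001, -0.001, 20, -11.3, 1, -0.1, 0.001, -0.001, -0.001, 20, -11.2, 1.1, -0.1, 0.001, -0.001, -0.002, 20]
```

Request:
{"fn": "servo_tool", "kwargs": {
  "increments": [-19, 2, 0, 0, 0, 0, 20, -19, 2, 0, 0, 0, 0, 20, -18, 1.5, 0, 0, 0, 0, 20, 0, 0, 25, 0, 0, 0, 20, 0, 0, 30, 0, 0, 0, 20, 0, 0, 25, 0, 0, 0, 20, 0, 0, 10, 0, 0, 0, 20, 0, 0, 0, 0, 0, 0, 20]
}}

```text
clock: 15.4
tcp_pos: [0.4606, 0.3279, 0.0366]
orientation: [2.422, -1.991, 0.0]
contact_force: [-0.1, 0.6, -2.4]
grip_width: 0.0251
```

Request:
{"fn": "servo_tool", "kwargs": {
  "increments": [0, 0, 1, 0, 0, 0, 20, 0, 0, 2, 0, 0, 0, 20, 0, 0, 1, 0, 0, 0, 20, 0, 0, 0, 0, 0, 0, 20, 0, 0, 0, 0, 0, 0, 20, 0, 0, 0, 0, 0, 0, 50, 0, 0, 0, 0, 0, 0, 50, 0, 0, 0, 0, 0, 0, 50]
}}

```text
clock: 16.4
tcp_pos: [0.461, 0.3275, 0.0329]
orientation: [2.422, -1.993, 0.001]
contact_force: [0.3, -0.9, 0.3]
grip_width: 0.0501
```

```bash
python3 - <<'E'
from bench import *
from h import *
o=get_obs(); R0=R.from_rotvec(o['orientation']).as_matrix()
p,Rc=plan(o['tcp_pos'],R0,[0.461,0.3275,0.15],R0,50,4,0)
plan(p,Rc,[0.50,-0.31,0.36],down(0.15),30,20,0)
E
```

```text
max t 30.0 max r 0.0
[0, 0, -29, 0, 0, 0, 50, 0, 0, -30, 0, 0, 0, 50, 0, 0, -29, 0, 0, 0, 50, 0, 0, -29, 0, 0, 0, 50]
max t 32.0 max r 0.077
[32, 4, -10, 0, 0, -0.076, 30, 31, 7, -11, 0.001, 0, -0.077, 30, 31, 9, -10, 0, 0, -0.076, 30, 30, 11, -10, 0, 0, -0.076, 30, 29, 14, -11, 0.001, 0, -0.077, 30, 27, 16, -10, 0, 0, -0.076, 30, 27, 18, -11, 0, 0, -0.076, 30, 25, 19, -10, 0, 0, -0.077, 30]
[24, 22, -10, 0.001, 0, -0.076, 30, 21, 23, -11, 0, 0, -0.076, 30, 20, 25, -10, 0, 0, -0.077, 30, 18, 27, -11, 0.001, 0, -0.076, 30, 16, 28, -10, 0, 0, -0.077, 30, 14, 29, -10, 0, 0, -0.076, 30, 12, 29, -11, 0.001, 0, -0.076, 30, 9, 31, -10, 0, 0, -0.077, 30]
[7, 31, -11, 0, 0, -0.076, 30, 4, 32, -10, 0.001, 0, -0.076, 30, 2, 32, -11, 0, 0, -0.077, 30, 0, 32, -10, 0, 0, -0.076, 30]
```

Request:
{"fn": "servo_tool", "kwargs": {
  "increments": [0, 0, -29, 0, 0, 0, 50, 0, 0, -30, 0, 0, 0, 50, 0, 0, -29, 0, 0, 0, 50, 0, 0, -29, 0, 0, 0, 50, 32, 4, -10, 0, 0, -0.076, 30, 31, 7, -11, 0, 0, -0.077, 30, 31, 9, -10, 0, 0, -0.076, 30, 30, 11, -10, 0, 0, -0.076, 30]
}}

```text
clock: 17.4
tcp_pos: [0.4695, 0.1991, 0.1918]
orientation: [2.698, -1.598, -0.0]
contact_force: [-0.4, -0.2, 0.3]
grip_width: 0.0298
```

Request:
{"fn": "servo_tool", "kwargs": {
  "increments": [29, 14, -11, 0, 0, -0.077, 30, 27, 16, -10, 0, 0, -0.076, 30, 27, 18, -11, 0, 0, -0.076, 30, 25, 19, -10, 0, 0, -0.077, 30, 24, 22, -10, 0, 0, -0.076, 30, 21, 23, -11, 0, 0, -0.076, 30, 20, 25, -10, 0, 0, -0.077, 30, 18, 27, -11, 0, 0, -0.076, 30]
}}

```text
clock: 18.4
tcp_pos: [0.4842, -0.0556, 0.277]
orientation: [3.054, -0.712, -0.003]
contact_force: [-0.8, 0.4, -0.4]
grip_width: 0.0299
```

Request:
{"fn": "servo_tool", "kwargs": {
  "increments": [16, 28, -10, 0, 0, -0.077, 30, 14, 29, -10, 0, 0, -0.076, 30, 12, 29, -11, 0, 0, -0.076, 30, 9, 31, -10, 0, 0, -0.077, 30, 7, 31, -11, 0, 0, -0.076, 30, 4, 32, -10, 0, 0, -0.076, 30, 2, 32, -11, 0, 0, -0.077, 30, 0, 32, -10, 0, 0, -0.076, 30]
}}

```text
clock: 19.4
tcp_pos: [0.5006, -0.3108, 0.3611]
orientation: [3.128, 0.239, -0.005]
contact_force: [1.2, -0.3, 0.8]
grip_width: 0.0298
```

Request:
{"fn": "servo_tool", "kwargs": {
  "increments": [0, 0, 0, 0, 0, 0, 30, 0, 0, 0, 0, 0, 0, 30, 0, 0, 0, 0, 0, 0, 30, 0, 0, 0, 0, 0, 0, 30, 0, 0, 0, 0, 0, 0, 30, 0, 0, 0, 0, 0, 0, 30, 0, 0, 0, 0, 0, 0, 30, 0, 0, 0, 0, 0, 0, 30]
}}

```text
clock: 20.4
tcp_pos: [0.5007, -0.31, 0.3607]
orientation: [3.128, 0.235, -0.005]
contact_force: [1.2, -0.2, -0.6]
grip_width: 0.0305
```

```bash
python3 -c "
from h import *
shot('w5')
shot('t5','top',(105,150,330,260))"
```

```text
20.4 [ 0.5007 -0.31    0.3607] [[0.989, 0.149, -0.003], [0.149, -0.989, -0.005], [-0.004, 0.004, -1.0]] 0.030471102219514157 [ 1.2 -0.2 -0.6] [ 0.72  0.26 -0.34  1.58  0.1   1.32  0.51]
20.45 [ 0.5008 -0.3099  0.3607] [[0.989, 0.149, -0.003], [0.149, -0.989, -0.005], [-0.004, 0.004, -1.0]] 0.030323276920169086 [ 0.8  0.1 -0.2] [ 0.72  0.26 -0.34  1.58  0.1   1.32  0.51]
```

View pics/w5.png

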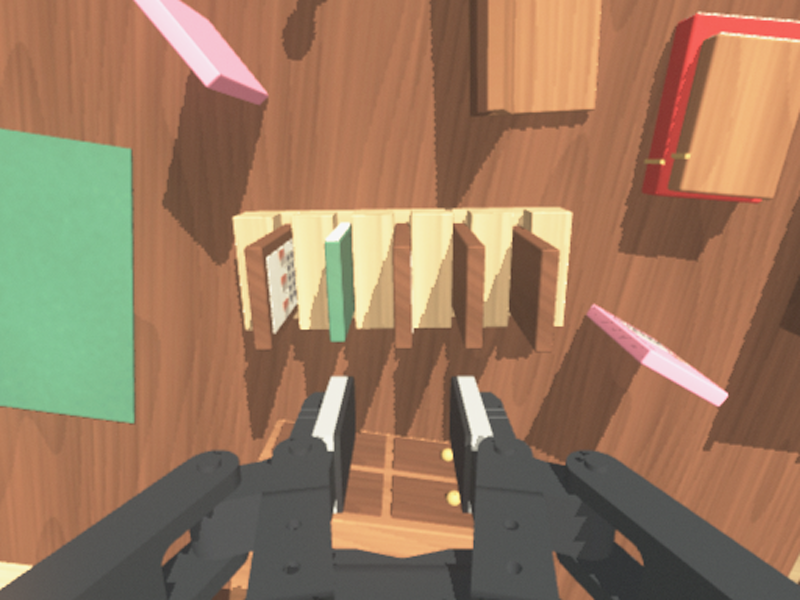

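View pics/t5.png

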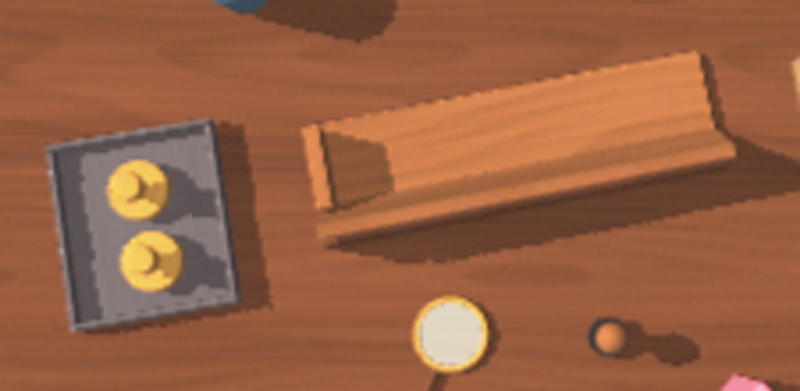

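```bash
python3 - <<'E'
from h import *
z=np.load("/tmp/w5.npz"); save("w5a",z['p'],(145,125,265,230),6); save("w5b",z['p'],(245,125,375,230),6)
E
```

```text
(no output)
```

View pics/w5a.png

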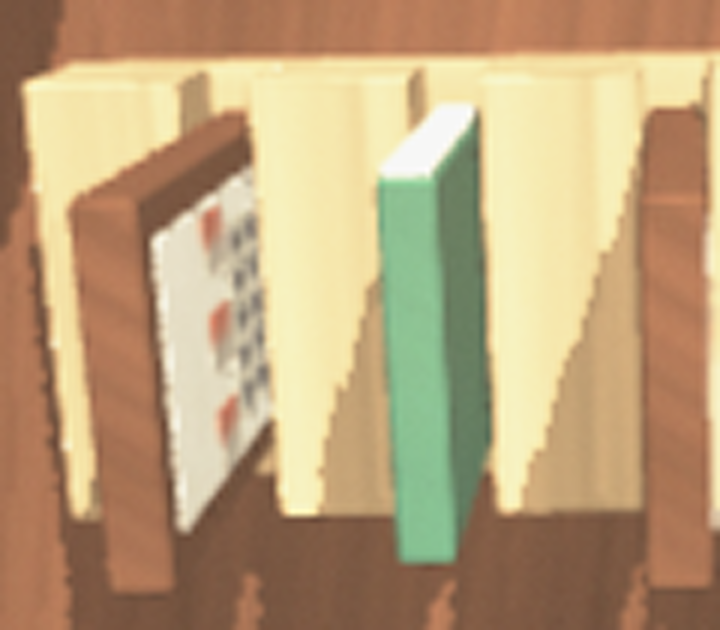

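View pics/w5b.png

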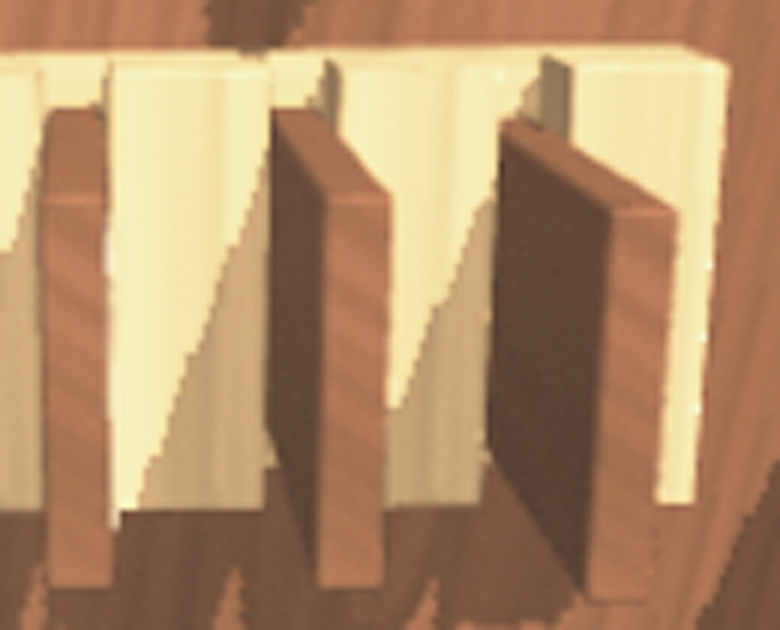

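```bash
python3 - <<'E'
from bench import *
from h import *
np.set_printoptions(precision=4,suppress=True)
z=np.load("/tmp/w5.npz"); o={k:z[k] for k in('tcp_pos','orientation')}; c=calibration("wrist")
A=(145,125);B=(245,125)
def F(pts):
    W=[ray(unc(p,6,f),l[2]/1000,c,o) for f,p,l in pts]
    th,t,r=fit([np.array(l)/1000 for _,_,l in pts],W); print(th,t,(r*1000).round(1).tolist()); return th,t
th,t=F([(A,(25,90),(-155,55,45)),(B,(728,62),(155,55,45)),(B,(693,503),(155,-55,45)),(A,(75,518),(-155,-55,45))])
Rm=np.array([[np.cos(th),-np.sin(th)],[np.sin(th),np.cos(th)]])
for f,q in [(A,[(75,203),(138,200),(172,590),(110,592)]),(B,[(43,195),(103,197),(112,585),(52,587)]),(B,[(325,195),(388,195),(382,585),(318,587)]),(B,[(610,212),(675,212),(650,602),(588,600)])]:
    th2,t2=F([(f,p,l) for p,l in zip(q,[(-7,41,140),(7,41,140),(7,-41,140),(-7,-41,140)])]); print("local",Rm.T@(t2-t))
E
```

```text
0.16837263948780054 [ 0.5052 -0.342 ] [[1.1, -0.9], [-1.0, -0.1], [-0.6, -0.1], [0.5, 1.2]]
0.1504438790726063 [ 0.3971 -0.3566] [[1.2, -1.1], [-0.8, -0.8], [-0.9, 1.1], [0.5, 0.8]]
local [-0.1091  0.0038]
0.17214712539789723 [ 0.5049 -0.339 ] [[1.4, -0.5], [-1.0, -1.6], [-1.1, 1.0], [0.7, 1.1]]
local [0.0002 0.003 ]
0.17714387713669777 [ 0.5585 -0.3308] [[1.1, -0.6], [-0.8, -1.3], [-0.7, 0.9], [0.4, 1.0]]
local [0.0544 0.0022]
0.1774594659238086 [ 0.6132 -0.3257] [[0.9, -0.7], [-0.6, -1.3], [-0.7, 0.5], [0.5, 1.5]]
local [ 0.1091 -0.002 ]
```

```bash
cat >> h.py <<'E'
ST=(0.2006,np.array([0.5824,0.0019]))
def place(x,y,z,tilt=np.pi/10,d=0.093):
    """TCP pose for panel origin at stand coords (m)"""
    s,t=ST; Rs=R.from_euler('z',s).as_matrix()
    Rp=Rs@R.from_euler('y',-tilt).as_matrix()
    o=Rs@np.array([x,y,z])+np.r_[t,0]
    return o+Rp@np.array([0,0,d]), Rp@np.diag([1,-1,-1.])
def stand(p): 
    s,t=ST; return R.from_euler('z',-s).apply(np.array(p)-np.r_[t,0])
def cur():
    from bench import get_obs
    o=get_obs(); return o['tcp_pos'],R.from_rotvec(o['orientation']).as_matrix()
E
python3 go.py 0.6133 -0.3257 0.17 0.17 30 7 0
python3 -c "
from h import *
for p in [(-.008,.124,.044),(-.028,.129,.014)]: print(place(*p)[0], np.linalg.norm(place(*p)[0]))"
```

```text
max t 28.0 max r 0.003
[16, 5, 27, 0.001, 0.001, -0.003, 30, 15, 4, 27, 0, 0, -0.003, 30, 16, 5, 28, 0.001, 0.001, -0.003, 30, 15, 4, 27, 0, 0, -0.002, 30, 16, 5, 27, 0.001, 0.001, -0.003, 30, 16, 5, 27, 0.001, 0, -0.003, 30, 15, 5, 28, 0, 0.001, -0.003, 30]
[0.52169022 0.11609302 0.13244826] 0.550618576863162
[0.50109499 0.11700761 0.10244826] 0.5246738184797795
```

Request:
{"fn": "servo_tool", "kwargs": {
  "increments": [16, 5, 27, 0, 0, -0.003, 30, 15, 4, 27, 0, 0, -0.003, 30, 16, 5, 28, 0, 0, -0.003, 30, 15, 4, 27, 0, 0, -0.002, 30, 16, 5, 27, 0, 0, -0.003, 30, 16, 5, 27, 0, 0, -0.003, 30, 15, 5, 28, 0, 0, -0.003, 30, 0, 0, 0, 0, 0, 0, 30]
}}

```text
clock: 21.5
tcp_pos: [0.6122, -0.3253, 0.1666]
orientation: [3.129, 0.268, -0.012]
contact_force: [0.3, 0.9, 0.5]
grip_width: 0.0303
```

```bash
python3 -c "
from h import *
shot('w6')"; python3 go.py 0.6133 -0.3257 0.103 0.17 30 5 1
```

```text
21.5 [ 0.6122 -0.3253  0.1666] [[0.985, 0.17, -0.007], [0.17, -0.985, -0.002], [-0.007, 0.001, -1.0]] 0.030265141698613166 [0.3 0.9 0.5] [ 0.61  0.59 -0.32  1.54  0.21  1.05  0.41]
max t 13.2 max r 0.002
[0.2, 0, 13.1, 0.001, 0.001, 0, 30, 0.2, -0.1, 13.1, 0, 0.001, 0, 30, 0.2, 0, 13.1, 0.001, 0.001, 0, 30, 0.2, 0, 13.1, 0, 0.001, 0, 30, 0.2, 0, 13.2, 0.001, 0.002, 0, 30]
```

View pics/w6.png

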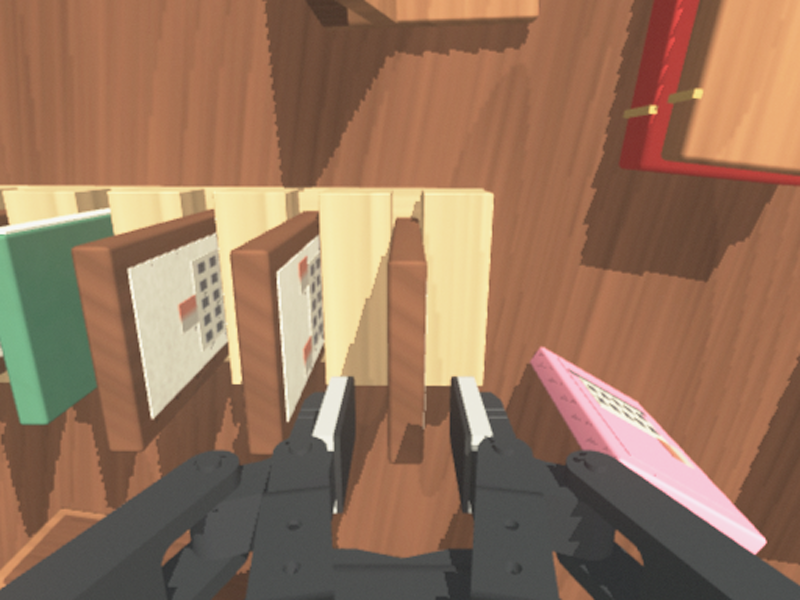

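Request:
{"fn": "servo_tool", "kwargs": {
  "increments": [0.2, 0, 13, 0, 0.001, 0, 30, 0.2, 0, 13, 0, 0.001, 0, 30, 0.2, 0, 13, 0, 0.001, 0, 30, 0.2, 0, 13, 0, 0.001, 0, 30, 0.2, 0, 13.5, 0, 0.002, 0, 30, 0, 0, 0, 0, 0, 0, 30, 0, 0, 0, 0, 0, 0, 5, 0, 0, 0, 0, 0, 0, 5],
  "squeeze": 40
}}

```text
clock: 22.55
tcp_pos: [0.614, -0.3263, 0.1042]
orientation: [3.126, 0.266, 0.004]
contact_force: [-0.3, 0.4, 0.5]
grip_width: 0.0135
```

```bash
python3 -c "
from h import *
p,R0=cur(); print(p,R0[:,2])
p1,R1=place(-.008,.124,.06)
a,b=plan(p,R0,[p[0],p[1],p[2]+.1],down(.17),5,4,0)
a,b=plan(a,b,[.60,-.08,p1[2]+.08],down(.185),5,6,0)
a,b=plan(a,b,p1,R1,5,6,0)
"
```

```text
[ 0.61401463 -0.32634867  0.10419246] [ 0.00307905 -0.00377926 -0.99998812]
max t 25.0 max r 0.001
[0, 0, -25, 0.001, -0.001, 0, 5, 0, 0, -25, 0.001, 0, 0, 5, 0, 0, -25, 0.001, -0.001, 0, 5, 0, 0, -25, 0.001, 0, 0, 5]
max t 41.0 max r 0.003
[5, -41, -4, 0, 0, -0.003, 5, 4, -41, -4, 0, 0, -0.002, 5, 5, -40, -4, 0, 0, -0.003, 5, 5, -41, -4, 0, 0, -0.002, 5, 5, -41, -4, 0, 0, -0.003, 5, 6, -41, -4, 0, 0, -0.002, 5]
max t 35.0 max r 0.053
[-7, -34, 13, 0, 0.052, -0.003, 5, -7, -35, 13, 0.001, 0.053, -0.002, 5, -8, -34, 13, 0, 0.052, -0.003, 5, -9, -35, 12, 0.001, 0.052, -0.002, 5, -9, -35, 11, 0, 0.052, -0.003, 5, -10, -34, 12, 0.001, 0.053, -0.002, 5]
```

Request:
{"fn": "servo_tool", "kwargs": {
  "increments": [0, 0, 0, 0, 0, 0, 5, 0, 0, -15, 0, 0, 0, 5, 0, 0, -25, 0, 0, 0, 5, 0, 0, -30, 0, 0, 0, 5, 0, 0, -30, 0, 0, 0, 5, 3, -30, -4, 0, 0, -0.003, 5, 5, -41, -4, 0, 0, -0.003, 5, 5, -41, -4, 0, 0, -0.003, 5]
}}

```text
clock: 23.55
tcp_pos: [0.6071, -0.2122, 0.2168]
orientation: [3.125, 0.28, 0.006]
contact_force: [0.6, 0.3, -2.5]
grip_width: 0.0135
```

Request:
{"fn": "servo_tool", "kwargs": {
  "increments": [5, -41, -4, 0, 0, -0.003, 5, 5, -41, -4, 0, 0, -0.002, 5, 5, -41, -4, 0, 0, -0.003, 5, -7, -34, 10, 0, 0.052, -0.003, 5, -7, -34, 10, 0, 0.053, -0.002, 5, -8, -34, 10, 0, 0.052, -0.003, 5, 0, 0, 0, 0, 0, 0, 5, 0, 0, 0, 0, 0, 0, 5]
}}

```text
clock: 24.55
tcp_pos: [0.561, 0.0062, 0.1965]
orientation: [-3.107, -0.304, -0.25]
contact_force: [0.0, -0.8, -2.4]
grip_width: 0.0137
```

```bash
python3 -c "
from h import *
shot('w7')
p,R0=cur(); print(p,stand(p),R0.round(3))
p1,R1=place(-.008,.122,.05,d=.094); print(stand(p1))
a,b=plan(p,R0,p1,R1,5,7,0)
"
```

```text
24.55 [0.561  0.0062 0.1965] [[0.968, 0.194, 0.157], [0.192, -0.981, 0.025], [0.159, 0.006, -0.987]] 0.013681011895793686 [ 0.  -0.8 -2.4] [ 0.27  0.29 -0.46  1.96  0.18  0.77 -0.09]
[0.56132877 0.00573192 0.19644918] [-0.01988515  0.00795367  0.19644918] [[ 0.969  0.193  0.158]
 [ 0.191 -0.981  0.025]
 [ 0.16   0.006 -0.987]]
[-0.0370476   0.122       0.13939931]
max t 17.0 max r 0.022
[-4, -16, 8, 0.001, 0.022, -0.001, 5, -4, -17, 7, 0.001, 0.022, -0.001, 5, -4, -16, 7, 0.001, 0.022, 0, 5, -4, -16, 8, 0.001, 0.022, -0.001, 5, -5, -17, 7, 0.001, 0.022, -0.001, 5, -4, -16, 7, 0.001, 0.022, -0.001, 5, -5, -16, 7, 0.001, 0.022, 0, 5]
```

View pics/w7.png

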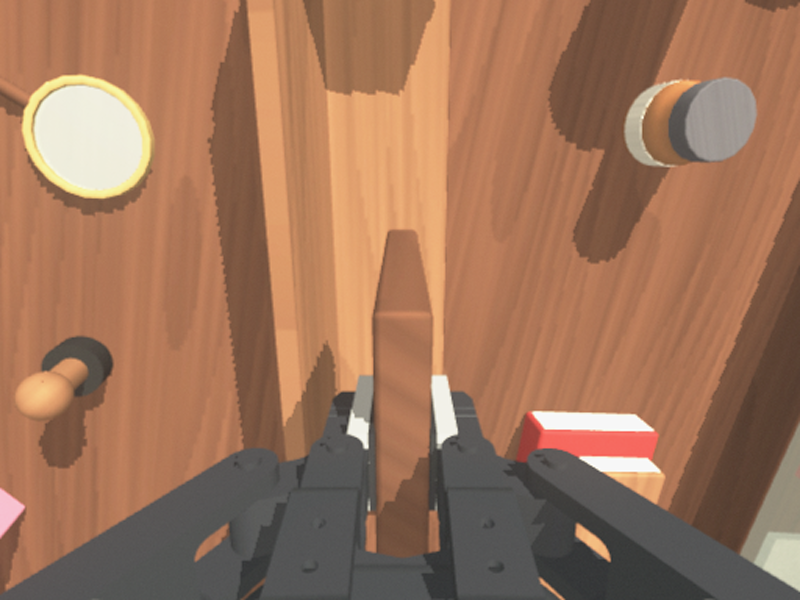

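```bash
cat >> h.py <<'E'
def toolpt(uv,zt):
    from bench import calibration
    c=calibration('wrist');T=c['T_tool_cam']; d=T[:3,:3]@np.array([(uv[0]-c['cx'])/c['fx'],-(uv[1]-c['cy'])/c['fy'],-1])
    k=(zt-T[2,3])/d[2]; return (T[:3,3]+k*d)*1000
E
python3 -c "
from h import *
z=np.load('/tmp/w7.npz');save('w7a',z['p'],(220,140,300,220),7)
for uv in [(373,314),(432,314)]: print(toolpt(((uv[0]+.5)/1.5625-.5,(uv[1]+.5)/1.5625-.5),-.036))"
```

```text
[ -6.37349172 -41.28317566 -36.        ]
[  6.73771956 -41.29074173 -36.        ]
```

View pics/w7a.png

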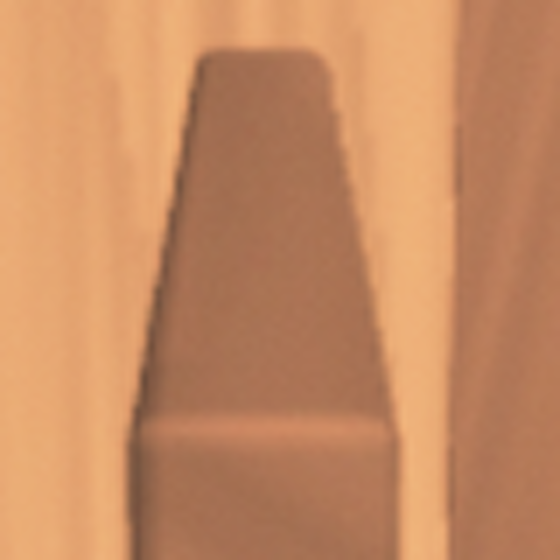

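Request:
{"fn": "servo_tool", "kwargs": {
  "increments": [-4, -16, 8, 0, 0.022, 0, 5, -4, -17, 7, 0, 0.022, 0, 5, -4, -16, 7, 0, 0.022, 0, 5, -4, -16, 8, 0.001, 0.022, -0.001, 5, -5, -17, 7, 0.001, 0.022, -0.001, 5, -4, -16, 7, 0.001, 0.022, -0.001, 5, -5, -16, 7, 0.001, 0.022, 0, 5, 0, 0, 0, 0, 0, 0, 5]
}}

```text
clock: 25.6
tcp_pos: [0.5207, 0.115, 0.1384]
orientation: [-3.06, -0.307, -0.482]
contact_force: [0.1, 0.4, -1.7]
grip_width: 0.0134
```

```bash
python3 -c "
from h import *
shot('w8'); shot('t8','scene',(170,120,350,260))
p,R0=cur(); print(stand(p),R0.round(3))
p1,R1=place(-.024,.124,.018,d=.094); print(stand(p1))
a,b=plan(p,R0,p1,R1,5,6,1)
"
```

```text
25.6 [0.5207 0.115  0.1384] [[0.933, 0.199, 0.301], [0.19, -0.98, 0.059], [0.307, 0.002, -0.952]] 0.013415483749717655 [ 0.1  0.4 -1.7] [ 0.    0.27 -0.42  2.19  0.41  0.43 -0.53]
25.65 [0.5214 0.1143 0.1388] [[0.933, 0.198, 0.302], [0.189, -0.98, 0.059], [0.308, 0.002, -0.951]] 0.0139662748457645 [-0.3 -0.8 -2.1] [ 0.    0.26 -0.42  2.19  0.4   0.43 -0.53]
[-0.0370616   0.1219063   0.13906267] [[ 0.933  0.196  0.303]
 [ 0.188 -0.981  0.059]
 [ 0.308  0.002 -0.951]]
[-0.0530476   0.124       0.10739931]
max t 4.2 max r 0.001
[-4.2, -0.4, 4.2, 0, 0, 0, 5, -4.1, -0.3, 4.2, 0.001, 0, -0.001, 5, -4.2, -0.4, 4.2, 0, 0, 0, 5, -4.1, -0.3, 4.2, 0.001, 0.001, 0, 5, -4.2, -0.4, 4.2, 0, 0, -0.001, 5, -4.2, -0.3, 4.2, 0.001, 0, 0, 5]
```

View pics/w8.png

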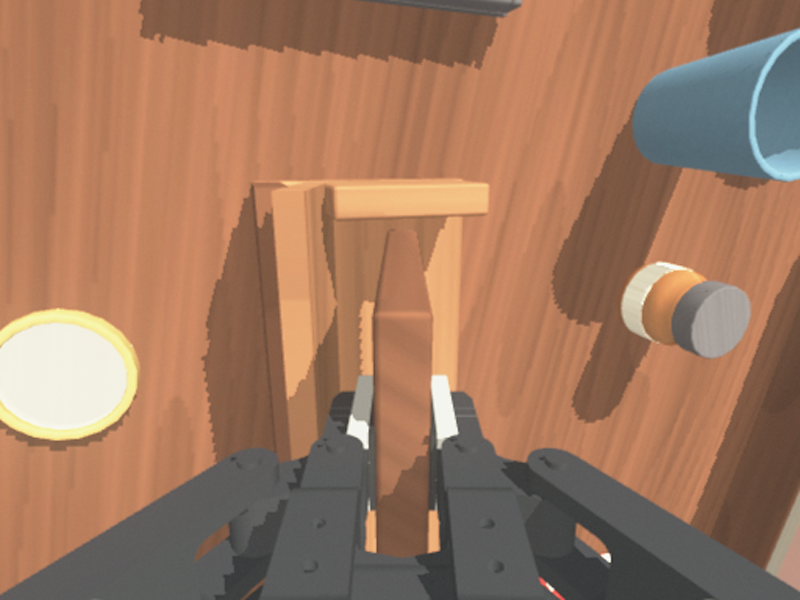

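View pics/t8.png

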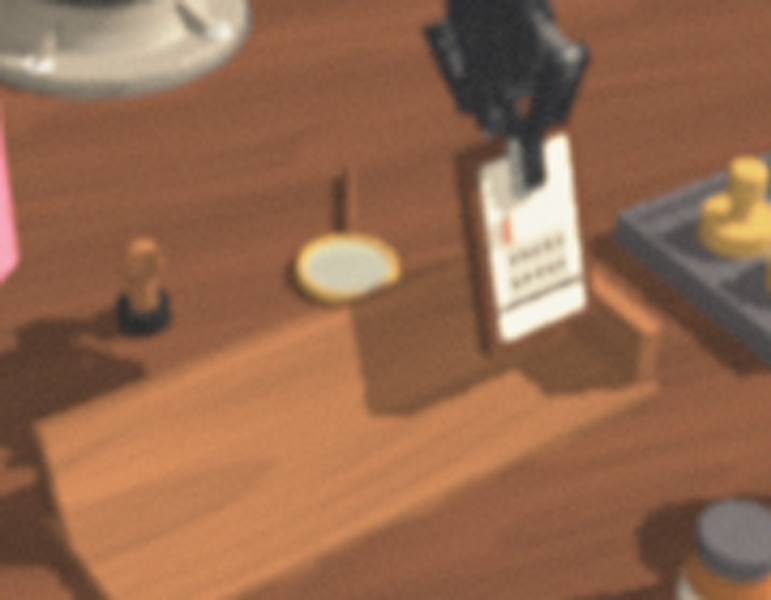

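Request:
{"fn": "servo_tool", "kwargs": {
  "increments": [-4.2, -0.4, 5, 0, 0, 0, 5, -4.2, -0.4, 5, 0, 0, 0, 5, -4.2, -0.4, 5, 0, 0, 0, 5, -4.2, -0.4, 5, 0, 0, 0, 5, -4.2, -0.4, 5, 0, 0, 0, 5, -4.2, -0.4, 2, 0, 0, 0, 5, 0, 0, 0, 0, 0, 0, 5, 0, 0, 0, 0, 0, 0, 5]
}}

```text
clock: 26.7
tcp_pos: [0.5052, 0.114, 0.1053]
orientation: [-3.059, -0.306, -0.484]
contact_force: [0.2, -0.2, -2.5]
grip_width: 0.0133
```

```bash
python3 -c "
from h import *
p,R0=cur(); print(stand(p),R0.round(3))
for a in [(-.028,.129,.014),(-.028,.129,.012)]:
  p1,R1=place(*a,d=.094); print(R0.T@(p1-p))
"
```

```text
[-0.05331208  0.12527682  0.10530462] [[ 0.932  0.198  0.303]
 [ 0.189 -0.98   0.059]
 [ 0.309  0.002 -0.951]]
[-0.00414476 -0.00372044  0.00065236]
[-0.00476179 -0.0037237   0.0025548 ]
```

Request:
{"fn": "servo_tool", "kwargs": {
  "increments": [-1.5, 0, 0.5, 0, 0, 0, 5, -1.5, 0, 0.5, 0, 0, 0, 5, -1.5, 0, 0.5, 0, 0, 0, 5, 0, -1, 0.5, 0, 0, 0, 5, 0, -1, 0, 0, 0, 0, 5, 0, -1, 0, 0, 0, 0, 5, 0, 0, 0, 0, 0, 0, 5, 0, 0, 0, 0, 0, 0, 5]
}}

```text
clock: 27.7
tcp_pos: [0.5026, 0.1145, 0.1034]
orientation: [-3.061, -0.302, -0.488]
contact_force: [-2.2, -5.8, 12.4]
grip_width: 0.0131
```

```bash
cat > st.py <<'E'
from h import *
from bench import get_obs
o=get_obs();p,R0=cur(); F=R.from_euler('z',-ST[0]).apply(o['contact_force']); print("stand tcp",stand(p).round(4),"F stand",F.round(1),"grip",o['grip_width'],o['joints'].round(2))
E
python3 st.py
```

```text
stand tcp [-0.0558  0.1262  0.1034] F stand [-3.3 -5.3 12.4] grip 0.013142086026384753 [-0.09  0.3  -0.34  2.26  0.52  0.33 -0.67]
```

Request:
{"fn": "servo_tool", "kwargs": {
  "increments": [0, 0, -1.2, 0, 0, 0, 5, 0, -1, 0, 0, 0, 0, 5, 0, -1, 0, 0, 0, 0, 5, 0, -1, 0, 0, 0, 0, 5, 0, 0, 0, 0, 0, 0, 5, 0, 0, 0, 0, 0, 0, 5, 0, 0, 0, 0, 0, 0, 5, 0, 0, 0, 0, 0, 0, 5]
}}

```text
clock: 28.7
tcp_pos: [0.5005, 0.1174, 0.1035]
orientation: [-3.062, -0.303, -0.485]
contact_force: [-0.8, -6.8, 10.7]
grip_width: 0.0133
```

```bash
python3 st.py; python3 -c "
from h import *
shot('w9');shot('s9','scene',(250,120,350,220))"
```

```text
stand tcp [-0.0572  0.1295  0.1035] F stand [-2.1 -6.5 10.7] grip 0.013290180378859859 [-0.09  0.29 -0.34  2.26  0.52  0.33 -0.68]
28.7 [0.5005 0.1174 0.1035] [[0.933, 0.195, 0.303], [0.187, -0.981, 0.057], [0.309, 0.004, -0.951]] 0.013290180378859859 [-0.8 -6.8 10.7] [-0.09  0.29 -0.34  2.26  0.52  0.33 -0.68]
28.75 [0.5006 0.1174 0.1036] [[0.933, 0.195, 0.303], [0.187, -0.981, 0.057], [0.309, 0.004, -0.951]] 0.013490191255403529 [-0.3 -5.2 10.2] [-0.09  0.29 -0.34  2.26  0.52  0.33 -0.68]
```

View pics/w9.png

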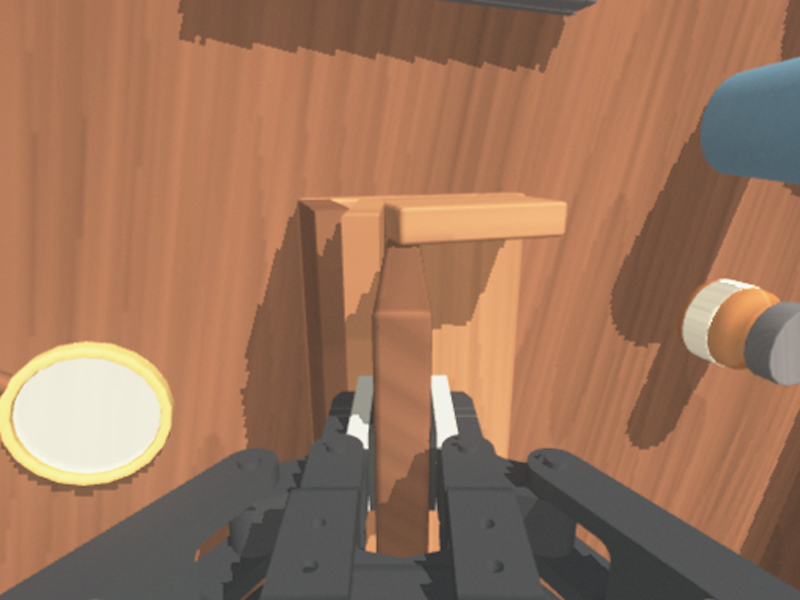

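View pics/s9.png

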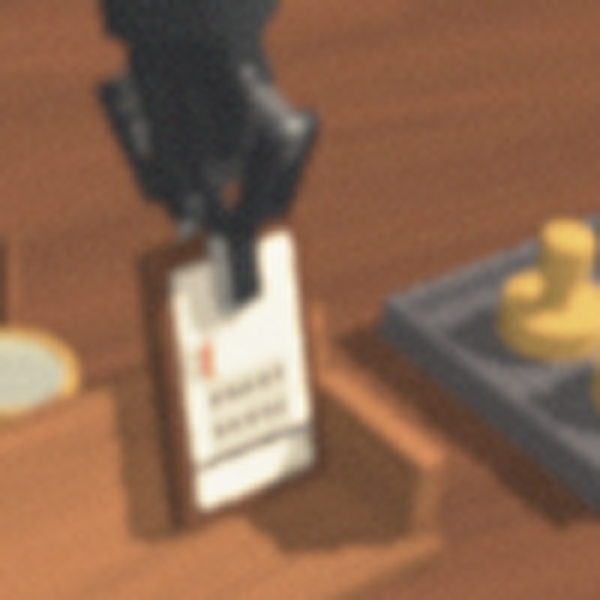

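Request:
{"fn": "servo_tool", "kwargs": {
  "increments": [0, 0, -0.5, 0, 0, 0, 5, 0, 0, 0, 0, 0, 0, 5, 0, 0, 0, 0, 0, 0, 22, 0, 0, 0, 0, 0, 0, 26, 0, 0, 0, 0, 0, 0, 30, 0, 0, 0, 0, 0, 0, 30, 0, 0, -15, 0, 0, 0, 30, 0, 0, -25, 0, 0, 0, 30]
}}

```text
clock: 29.8
tcp_pos: [0.4868, 0.1166, 0.1411]
orientation: [-3.06, -0.307, -0.48]
contact_force: [0.3, 0.7, 0.1]
grip_width: 0.0298
```

```bash
python3 st.py; python3 -c "
from h import *
shot('w10');shot('s10','scene',(250,120,350,220))
p,R0=cur()
a,b=plan(p,R0,p+R0@[0.0,0,-.07],R0,30,2,0)
a,b=plan(a,b,[.56,-.15,.25],down(.18),30,6,0)
a,b=plan(a,b,[.5588,-.3305,.18],down(.17),30,4,0)
"
```

```text
stand tcp [-0.0708  0.1315  0.1411] F stand [0.4 0.6 0.1] grip 0.029846358361855327 [-0.01  0.21 -0.43  2.25  0.39  0.42 -0.56]
29.8 [0.4868 0.1166 0.1411] [[0.933, 0.198, 0.3], [0.189, -0.98, 0.059], [0.306, 0.002, -0.952]] 0.029846358361855327 [0.3 0.7 0.1] [-0.01  0.21 -0.43  2.25  0.39  0.42 -0.56]
29.85 [0.4875 0.117  0.1441] [[0.932, 0.198, 0.304], [0.189, -0.98, 0.06], [0.31, 0.002, -0.951]] 0.029797259943309635 [-0.8  0.4  1.5] [-0.01  0.21 -0.43  2.25  0.39  0.42 -0.55]
max t 35.0 max r 0.0
[0, 0, -35, 0, 0, 0, 30, 0, 0, -35, 0, 0, 0, 30]
max t 46.0 max r 0.053
[8, 46, -4, 0, -0.053, 0.003, 30, 8, 46, -5, 0, -0.052, 0.003, 30, 9, 46, -5, -0.001, -0.053, 0.004, 30, 8, 46, -6, 0, -0.053, 0.003, 30, 7, 46, -5, 0, -0.053, 0.003, 30, 8, 46, -7, -0.001, -0.052, 0.003, 30]
max t 45.0 max r 0.003
[-8, 44, 18, 0, 0, 0.003, 30, -9, 45, 17, 0, 0, 0.002, 30, -8, 44, 18, 0, 0, 0.003, 30, -8, 44, 17, 0, 0, 0.002, 30]
```

View pics/w10.png

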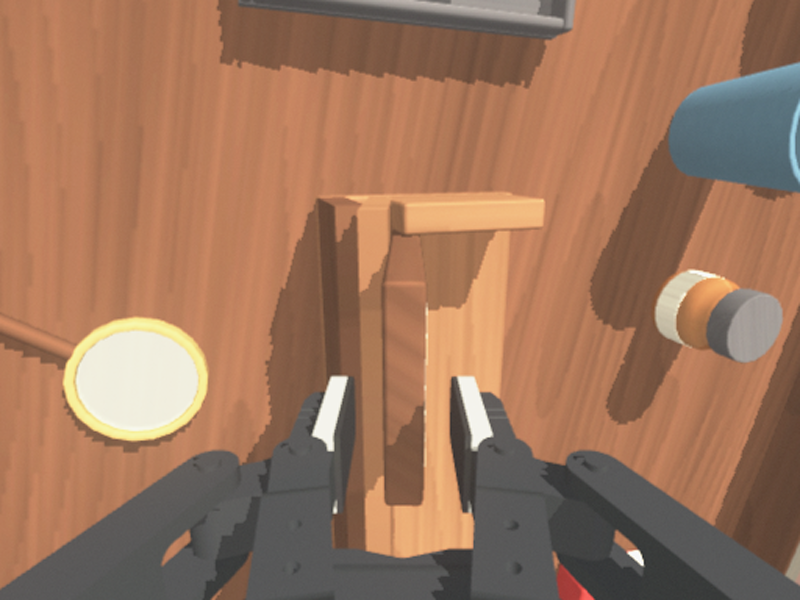

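View pics/s10.png

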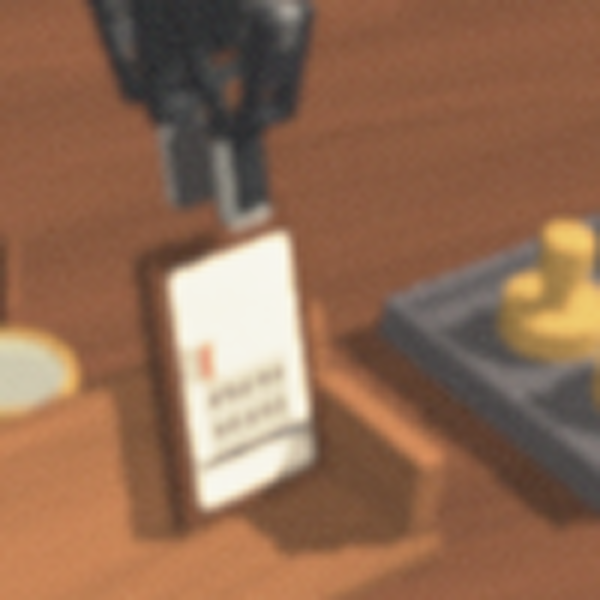

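Request:
{"fn": "servo_tool", "kwargs": {
  "increments": [0, 0, -35, 0, 0, 0, 30, 0, 0, -35, 0, 0, 0, 30, 8, 46, -4, 0, -0.053, 0.003, 30, 8, 46, -5, 0, -0.052, 0.003, 30, 9, 46, -5, -0.001, -0.053, 0.004, 30, 8, 46, -6, 0, -0.053, 0.003, 30, 7, 46, -5, 0, -0.053, 0.003, 30, 8, 46, -7, -0.001, -0.052, 0.003, 30]
}}

```text
clock: 30.9
tcp_pos: [0.56, -0.1524, 0.2476]
orientation: [3.127, 0.281, -0.009]
contact_force: [0.3, -0.1, 0.4]
grip_width: 0.0302
```

Request:
{"fn": "servo_tool", "kwargs": {
  "increments": [-8, 44, 18, 0, 0, 0.003, 30, -9, 45, 17, 0, 0, 0.002, 30, -8, 44, 18, 0, 0, 0.003, 30, -8, 44, 17, 0, 0, 0.002, 30, 0, 0, 0, 0, 0, 0, 30, 0, 0, 0, 0, 0, 0, 30, 0, 0, 0, 0, 0, 0, 30, 0, 0, 0, 0, 0, 0, 30]
}}

```text
clock: 31.9
tcp_pos: [0.5587, -0.3296, 0.1791]
orientation: [3.129, 0.269, -0.003]
contact_force: [-0.3, 0.9, -0.3]
grip_width: 0.0302
```

```bash
python3 -c "
from h import *
for uv in [(385,283),(425,283),(385,503)]: print(toolpt(((uv[0]+.5)/1.5625-.5,(uv[1]+.5)/1.5625-.5),.003))
shot('w11')"; python3 go.py 0.5588 -0.3308 0.103 0.17 30 5 1
```

```text
[ -4.84989807 -38.52111296   3.        ]
[  7.10185298 -38.52625492   3.        ]
[-5.61420237 39.63695834  3.        ]
31.9 [ 0.5587 -0.3296  0.1791] [[0.985, 0.171, -0.002], [0.171, -0.985, -0.001], [-0.002, 0.001, -1.0]] 0.03023766229657708 [-0.3  0.9 -0.3] [ 0.59  0.49 -0.21  1.66  0.12  1.    0.51]
max t 15.2 max r 0.001
[0.1, 0.2, 15.2, 0, 0, 0, 30, 0, 0.2, 15.2, 0, 0.001, 0.001, 30, 0, 0.2, 15.2, 0.001, 0, 0, 30, 0.1, 0.2, 15.2, 0, 0.001, 0, 30, 0, 0.2, 15.2, 0, 0, 0.001, 30]
```

View pics/w11.png

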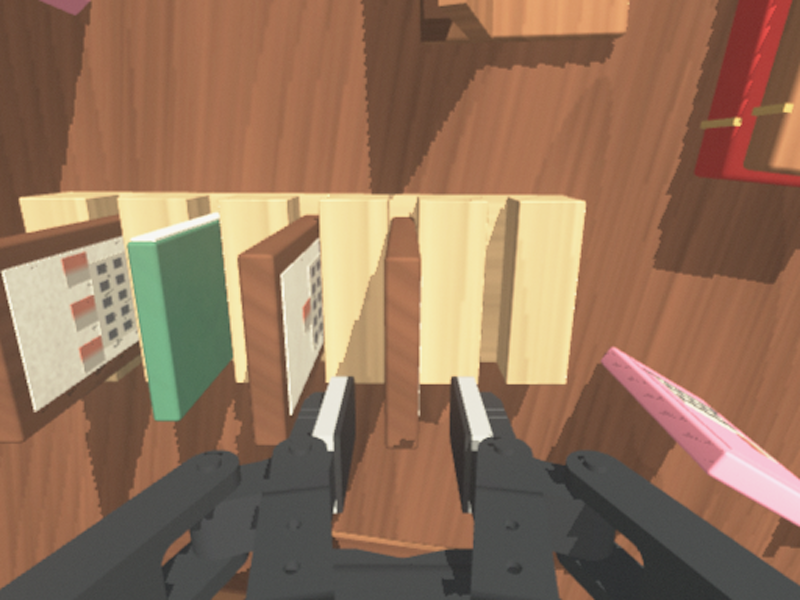

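Request:
{"fn": "servo_tool", "kwargs": {
  "increments": [0.1, 0.2, 15, 0, 0, 0, 30, 0, 0.2, 15, 0, 0, 0, 30, 0, 0.2, 15, 0, 0, 0, 30, 0.1, 0.2, 15, 0, 0.001, 0, 30, 0, 0.2, 16, 0, 0, 0, 30, 0, 0, 0, 0, 0, 0, 30, 0, 0, 0, 0, 0, 0, 5, 0, 0, 0, 0, 0, 0, 5]
}}

```text
clock: 32.95
tcp_pos: [0.5584, -0.3319, 0.1029]
orientation: [3.129, 0.267, -0.002]
contact_force: [0.0, -0.1, -3.4]
grip_width: 0.0137
```

```bash
python3 -c "
from h import *
p,R0=cur(); print(p)
p1,R1=place(-.008,.040,.05,d=.094)
a,b=plan(p,R0,[p[0],p[1],p[2]+.12],down(.17),5,4,0)
a,b=plan(a,b,[.575,-.10,p[2]+.12],down(.19),5,6,0)
a,b=plan(a,b,p1,R1,5,6,0)
"
```

```text
[ 0.55836968 -0.33187517  0.10290933]
max t 30.0 max r 0.001
[0, 0, -30, 0, 0, 0, 5, 0, 0, -30, 0.001, 0.001, 0, 5, 0, 0, -30, 0, 0, 0, 5, 0, 0, -30, 0, 0.001, 0, 5]
max t 38.0 max r 0.004
[9, -38, 0, 0, 0, -0.003, 5, 10, -37, 0, 0, 0, -0.004, 5, 9, -38, 0, 0, 0, -0.003, 5, 10, -37, 0, 0, 0, -0.003, 5, 9, -38, 0, 0, 0, -0.004, 5, 10, -37, 0, 0, 0, -0.003, 5]
max t 23.0 max r 0.053
[-2, -23, 14, 0, 0.052, -0.002, 5, -2, -23, 14, 0.001, 0.053, -0.001, 5, -3, -23, 13, 0, 0.052, -0.002, 5, -4, -23, 14, 0, 0.052, -0.002, 5, -5, -23, 13, 0.001, 0.052, -0.002, 5, -5, -23, 13, 0, 0.053, -0.002, 5]
```

Request:
{"fn": "servo_tool", "kwargs": {
  "increments": [0, 0, 0, 0, 0, 0, 5, 0, 0, -20, 0, 0, 0, 5, 0, 0, -30, 0, 0, 0, 5, 0, 0, -35, 0, 0, 0, 5, 0, 0, -35, 0, 0, 0, 5, 9, -38, 0, 0, 0, -0.003, 5, 10, -37, 0, 0, 0, -0.004, 5, 9, -38, 0, 0, 0, -0.003, 5]
}}

```text
clock: 33.95
tcp_pos: [0.5666, -0.2145, 0.2241]
orientation: [3.127, 0.282, -0.001]
contact_force: [0.1, 1.1, -2.8]
grip_width: 0.0136
```

Request:
{"fn": "servo_tool", "kwargs": {
  "increments": [10, -37, 0, 0, 0, -0.003, 5, 9, -38, 0, 0, 0, -0.004, 5, 10, -37, 0, 0, 0, -0.003, 5, -2, -21, 12, 0, 0.052, -0.002, 5, -2, -21, 12, 0, 0.053, -0.001, 5, -3, -21, 12, 0, 0.052, -0.002, 5, -4, -21, 12, 0, 0.052, -0.002, 5, -4, -21, 12, 0, 0.052, -0.002, 5]
}}

```text
clock: 34.95
tcp_pos: [0.5458, 0.0016, 0.162]
orientation: [-3.077, -0.307, -0.405]
contact_force: [-0.2, -0.1, -3.0]
grip_width: 0.0131
```

Request:
{"fn": "servo_tool", "kwargs": {
  "increments": [0, 0, 0, 0, 0.052, 0, 5, 0, 0, 0, 0, 0, 0, 5, 0, 0, 0, 0, 0, 0, 5, 0, 0, 0, 0, 0, 0, 5, 0, 0, 0, 0, 0, 0, 5, 0, 0, 0, 0, 0, 0, 5, 0, 0, 0, 0, 0, 0, 5, 0, 0, 0, 0, 0, 0, 5]
}}

```text
clock: 35.95
tcp_pos: [0.5459, 0.0012, 0.1607]
orientation: [-3.06, -0.306, -0.48]
contact_force: [0.4, -0.1, -2.5]
grip_width: 0.0134
```

```bash
python3 st.py; python3 -c "
from h import *
shot('w12');
p,R0=cur();print(R0.round(3))
p1,R1=place(-.010,.042,.04,d=.093)
a,b=plan(p,R0,p1,R1,5,4,1)
p2,R1=place(-.027,.043,.016,d=.093)
a,b=plan(a,b,p2,R1,5,5,1)
"
```

```text
stand tcp [-0.0359  0.0066  0.1607] F stand [ 0.4 -0.2 -2.5] grip 0.013430708429446355 [ 0.22  0.24 -0.36  2.14  0.14  0.46 -0.04]
35.95 [0.5459 0.0012 0.1607] [[0.933, 0.198, 0.3], [0.189, -0.98, 0.059], [0.306, 0.002, -0.952]] 0.013430708429446355 [ 0.4 -0.1 -2.5] [ 0.22  0.24 -0.36  2.14  0.14  0.46 -0.04]
[[ 0.933  0.198  0.3  ]
 [ 0.189 -0.98   0.059]
 [ 0.306  0.002 -0.952]]
max t 8.9 max r 0.001
[-3.1, -8.9, 7.5, 0.001, 0.001, 0, 5, -3.2, -8.8, 7.4, 0, 0.001, -0.001, 5, -3.1, -8.9, 7.5, 0.001, 0, 0, 5, -3.2, -8.8, 7.4, 0, 0.001, 0, 5]
max t 4.8 max r 0.0
[-4.7, -0.2, 3.5, 0, 0, 0, 5, -4.7, -0.2, 3.5, 0, 0, 0, 5, -4.7, -0.2, 3.6, 0, 0, 0, 5, -4.8, -0.2, 3.5, 0, 0, 0, 5, -4.7, -0.3, 3.5, 0, 0, 0, 5]
```

View pics/w12.png

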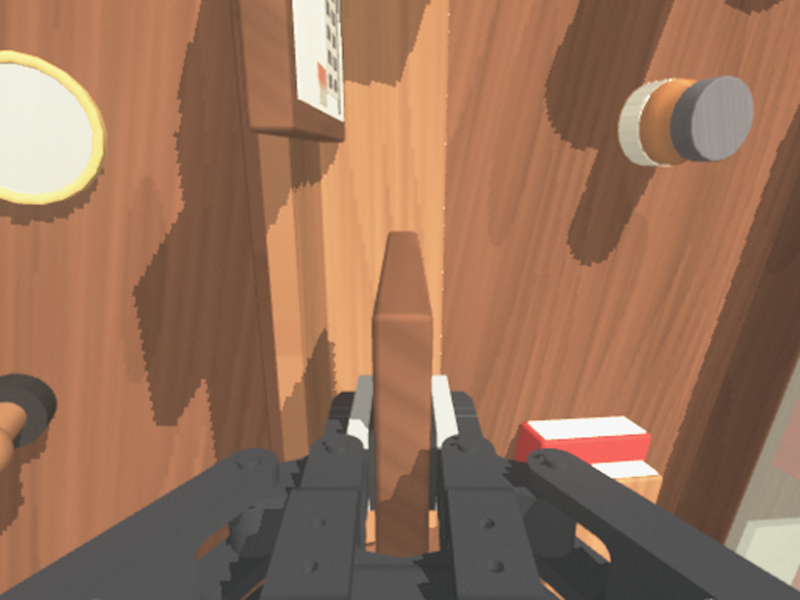

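Request:
{"fn": "servo_tool", "kwargs": {
  "increments": [-3, -8.9, 7.5, 0, 0.001, 0, 5, -3, -8.9, 7.5, 0, 0.001, 0, 5, -3, -8.9, 7.5, 0.001, 0.001, 0, 5, -3.5, -8.8, 7.5, 0.001, 0.001, 0, 5, -4.7, -0.2, 3.5, 0, 0, 0, 5, -4.7, -0.2, 3.5, 0, 0, 0, 5, 0, 0, 0, 0, 0, 0, 5, 0, 0, 0, 0, 0, 0, 5]
}}

```text
clock: 37.0
tcp_pos: [0.5299, 0.0342, 0.1191]
orientation: [-3.057, -0.305, -0.487]
contact_force: [0.6, 0.3, -3.3]
grip_width: 0.0136
```

```bash
python3 st.py; python3 -c "
from h import *
shot('w13');
p,R0=cur();print(R0.round(3))
p2,R1=place(-.027,.043,.016,d=.093); print(R0.T@(p2-p))
"
```

```text
stand tcp [-0.045   0.0421  0.1191] F stand [ 0.6  0.2 -3.3] grip 0.013565317567510051 [ 0.09  0.29 -0.31  2.22  0.25  0.35 -0.21]
37.0 [0.5299 0.0342 0.1191] [[0.932, 0.198, 0.304], [0.188, -0.98, 0.061], [0.31, 0.0, -0.951]] 0.013565317567510051 [ 0.6  0.3 -3.3] [ 0.09  0.29 -0.31  2.22  0.25  0.35 -0.21]
[[ 0.932  0.198  0.304]
 [ 0.188 -0.98   0.061]
 [ 0.311  0.    -0.951]]
[-0.01482176 -0.00085074  0.01059568]
```

View pics/w13.png

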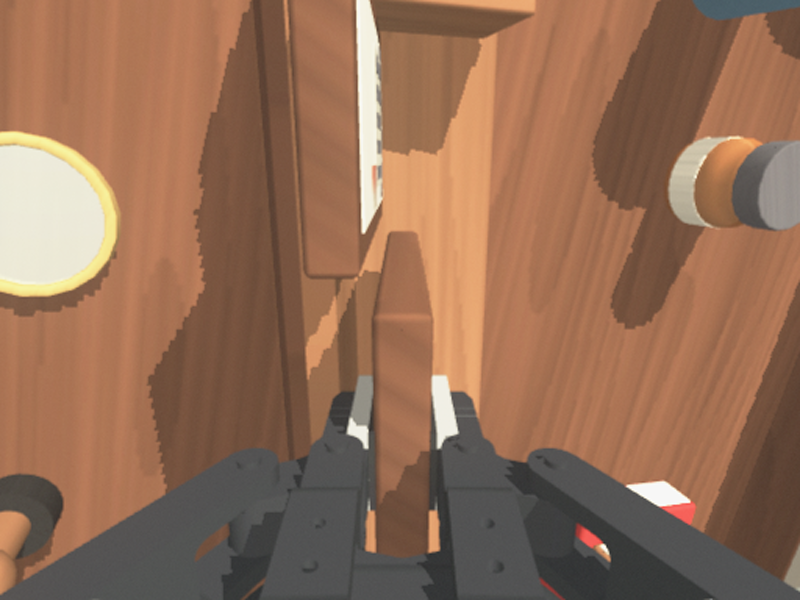

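Request:
{"fn": "servo_tool", "kwargs": {
  "increments": [-3.5, -0.2, 2.5, 0, 0, 0, 5, -3.5, -0.2, 2.5, 0, 0, 0, 5, -3.5, -0.2, 2.5, 0, 0, 0, 5, -3, 0, 2.5, 0, 0, 0, 5, -1, 0, 1, 0, 0, 0, 5, 0, 0, 0.5, 0, 0, 0, 5, 0, 0, 0, 0, 0, 0, 5, 0, 0, 0, 0, 0, 0, 5]
}}

```text
clock: 38.05
tcp_pos: [0.5196, 0.0331, 0.1035]
orientation: [-3.057, -0.306, -0.486]
contact_force: [0.1, -0.5, -1.9]
grip_width: 0.0135
```

```bash
python3 st.py; python3 -c "
from h import *
shot('w14')"
```

```text
stand tcp [-0.0553  0.0431  0.1035] F stand [-0.  -0.5 -1.9] grip 0.013513776432953458 [ 0.07  0.3  -0.28  2.25  0.28  0.3  -0.24]
38.05 [0.5196 0.0331 0.1035] [[0.932, 0.198, 0.304], [0.188, -0.98, 0.061], [0.31, 0.0, -0.951]] 0.013513776432953458 [ 0.1 -0.5 -1.9] [ 0.07  0.3  -0.28  2.25  0.28  0.3  -0.24]
```

View pics/w14.png

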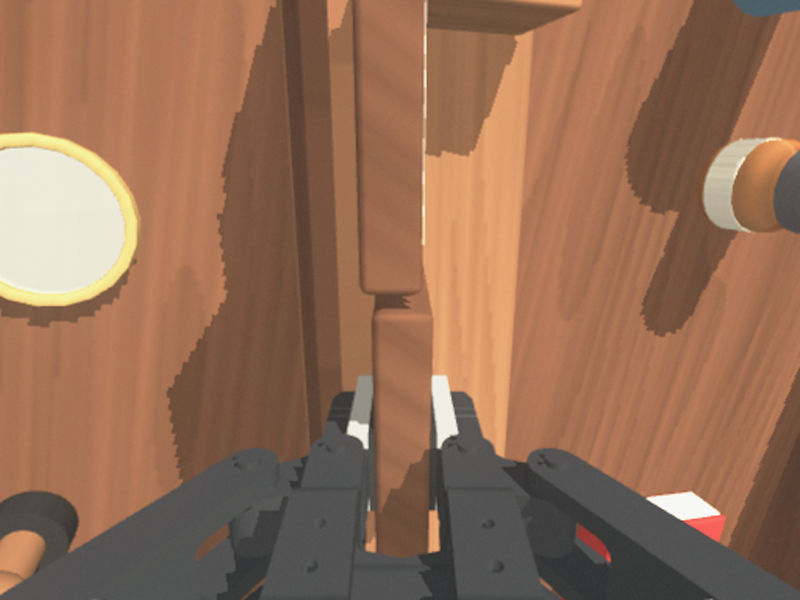

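Request:
{"fn": "servo_tool", "kwargs": {
  "increments": [-1, 0, 0, 0, 0, 0, 5, -1, -1.5, 0, 0, 0, 0, 5, 0, -1.5, 0, 0, 0, 0, 5, 0, -1.5, 0, 0, 0, 0, 5, 0, -1.5, 0, 0, 0, 0, 5, 0, -1.5, 0, 0, 0, 0, 5, 0, 0, 0, 0, 0, 0, 5, 0, 0, 0, 0, 0, 0, 5]
}}

```text
clock: 39.1
tcp_pos: [0.5165, 0.0372, 0.103]
orientation: [-3.06, -0.301, -0.486]
contact_force: [0.3, -9.4, 0.1]
grip_width: 0.0134
```

```bash
python3 st.py; python3 -c "
from h import *
shot('w15')"
```

```text
stand tcp [-0.0576  0.0478  0.103 ] F stand [-1.6 -9.3  0.1] grip 0.013364884915264172 [ 0.04  0.3  -0.27  2.26  0.29  0.29 -0.27]
39.1 [0.5165 0.0372 0.103 ] [[0.933, 0.195, 0.304], [0.186, -0.981, 0.058], [0.31, 0.002, -0.951]] 0.013364884915264172 [ 0.3 -9.4  0.1] [ 0.04  0.3  -0.27  2.26  0.29  0.29 -0.27]
```

View pics/w15.png

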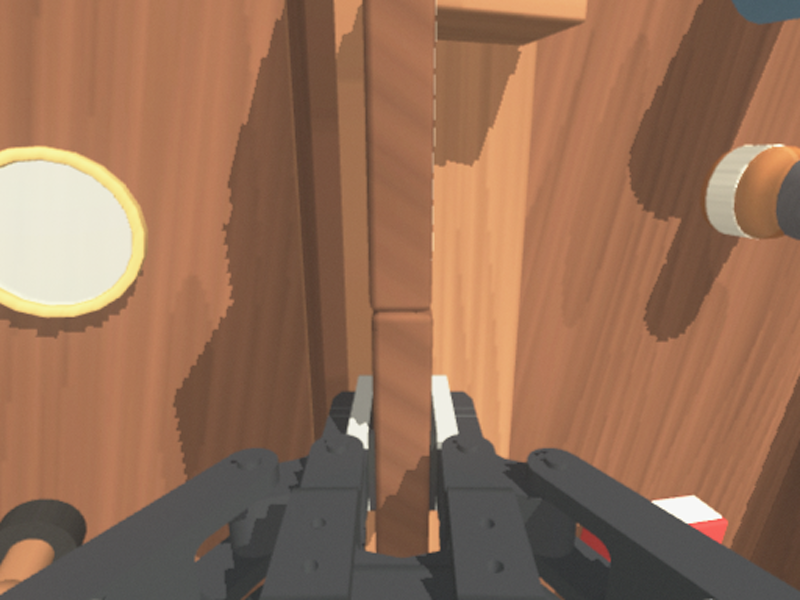

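Request:
{"fn": "servo_tool", "kwargs": {
  "increments": [0, 0, 0.5, 0, 0, 0, 5, 0, 0.5, 0.5, 0, 0, 0, 5, 0, 0, 0, 0, 0, 0, 5, 0, 0, 0, 0, 0, 0, 22, 0, 0, 0, 0, 0, 0, 30, 0, 0, 0, 0, 0, 0, 30, 0, 0, -15, 0, 0, 0, 30, 0, 0, -25, 0, 0, 0, 30]
}}

```text
clock: 40.15
tcp_pos: [0.5036, 0.0374, 0.1403]
orientation: [-3.057, -0.307, -0.483]
contact_force: [0.5, -0.6, 0.3]
grip_width: 0.0298
```

```bash
python3 st.py; python3 -c "
from h import *
shot('w16')
p,R0=cur()
a,b=plan(p,R0,p+R0@[0.0,0,-.07],R0,30,2,0)
a,b=plan(a,b,[.51,-.18,.25],down(.18),30,6,0)
a,b=plan(a,b,[.505,-.339,.18],down(.17),30,4,0)
"
```

```text
stand tcp [-0.0702  0.0505  0.1403] F stand [ 0.4 -0.7  0.3] grip 0.029817160656593258 [ 0.12  0.21 -0.35  2.25  0.2   0.38 -0.19]
40.15 [0.5036 0.0374 0.1403] [[0.932, 0.199, 0.302], [0.189, -0.98, 0.062], [0.309, -0.0, -0.951]] 0.029817160656593258 [ 0.5 -0.6  0.3] [ 0.12  0.21 -0.35  2.25  0.2   0.38 -0.19]
max t 35.0 max r 0.0
[0, 0, -35, 0, 0, 0, 30, 0, 0, -35, 0, 0, 0, 30]
max t 36.0 max r 0.053
[0, 36, -7, 0, -0.053, 0.003, 30, -1, 35, -7, -0.001, -0.053, 0.004, 30, -1, 36, -7, 0, -0.053, 0.003, 30, -1, 36, -7, -0.001, -0.053, 0.003, 30, -2, 36, -7, 0, -0.053, 0.004, 30, -1, 35, -7, -0.001, -0.053, 0.003, 30]
max t 39.0 max r 0.003
[-8, 39, 18, 0, 0, 0.003, 30, -9, 39, 17, 0, 0, 0.002, 30, -8, 39, 18, 0, 0, 0.003, 30, -8, 39, 17, 0, 0, 0.002, 30]
```

View pics/w16.png

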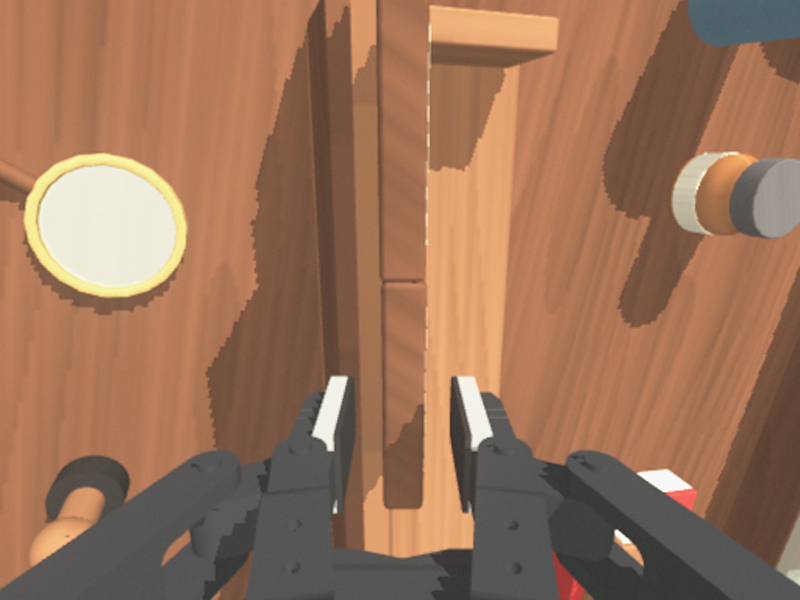

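Excellent: two prints butted, joint at row ~281. Third print (groove 0).

Request:
{"fn": "servo_tool", "kwargs": {
  "increments": [0, 0, -35, 0, 0, 0, 30, 0, 0, -35, 0, 0, 0, 30, 0, 36, -7, 0, -0.053, 0.003, 30, -1, 35, -7, -0.001, -0.053, 0.004, 30, -1, 36, -7, 0, -0.053, 0.003, 30, -1, 36, -7, -0.001, -0.053, 0.003, 30, -2, 36, -7, 0, -0.053, 0.004, 30, -1, 35, -7, -0.001, -0.053, 0.003, 30]
}}

```text
clock: 41.2
tcp_pos: [0.5103, -0.1809, 0.2476]
orientation: [3.129, 0.281, -0.006]
contact_force: [0.4, 0.2, -0.1]
grip_width: 0.0301
```

Request:
{"fn": "servo_tool", "kwargs": {
  "increments": [-8, 39, 18, 0, 0, 0.003, 30, -9, 39, 17, 0, 0, 0.002, 30, -8, 39, 18, 0, 0, 0.003, 30, -8, 39, 17, 0, 0, 0.002, 30, 0, 0, 0, 0, 0, 0, 30, 0, 0, 0, 0, 0, 0, 30, 0, 0, 0, 0, 0, 0, 30, 0, 0, 0, 0, 0, 0, 30]
}}

```text
clock: 42.2
tcp_pos: [0.5056, -0.3382, 0.1773]
orientation: [3.13, 0.269, -0.003]
contact_force: [0.1, 0.3, 0.3]
grip_width: 0.0299
```

```bash
python3 -c "
from h import *
shot('w17')"; python3 go.py 0.5048 -0.339 0.103 0.17 30 5 1
```

```text
42.2 [ 0.5056 -0.3382  0.1773] [[0.985, 0.17, -0.002], [0.17, -0.985, -0.001], [-0.002, 0.0, -1.0]] 0.029903574198230264 [0.1 0.3 0.3] [ 0.6   0.43 -0.15  1.76  0.08  0.95  0.59]
max t 14.9 max r 0.001
[-0.1, 0.1, 14.8, 0, 0, 0, 30, -0.1, 0.1, 14.8, 0, 0.001, 0, 30, -0.2, 0, 14.9, 0, 0, 0.001, 30, -0.1, 0.1, 14.8, 0, 0.001, 0, 30, -0.2, 0.1, 14.8, 0, 0, 0, 30]
```

View pics/w17.png

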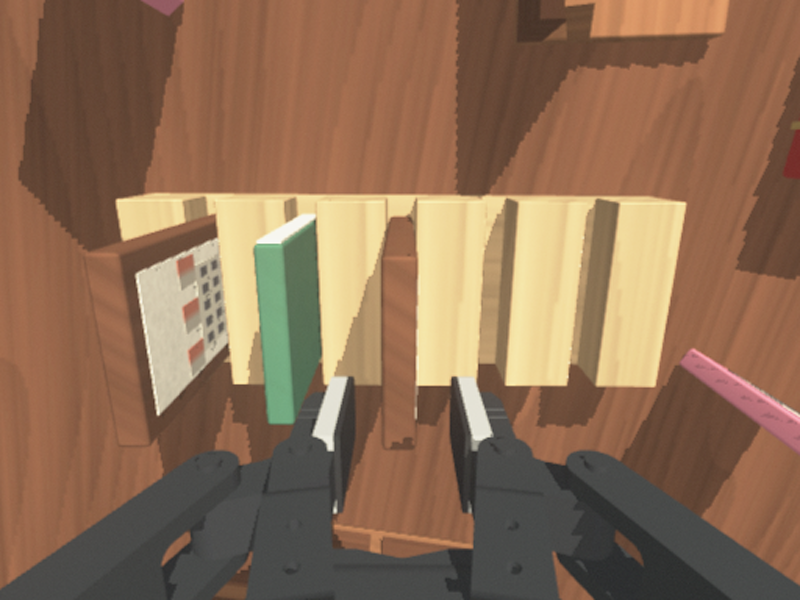

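Request:
{"fn": "servo_tool", "kwargs": {
  "increments": [-0.2, 0.1, 15, 0, 0, 0, 30, -0.2, 0.1, 15, 0, 0, 0, 30, -0.2, 0, 15, 0, 0, 0, 30, -0.1, 0.1, 15, 0, 0.001, 0, 30, -0.1, 0, 14, 0, 0, 0, 30, 0, 0, 0, 0, 0, 0, 30, 0, 0, 0, 0, 0, 0, 5, 0, 0, 0, 0, 0, 0, 5]
}}

```text
clock: 43.25
tcp_pos: [0.5042, -0.3398, 0.1029]
orientation: [3.13, 0.266, -0.002]
contact_force: [0.3, 0.6, -2.6]
grip_width: 0.0136
```

```bash
python3 -c "
from h import *
p,R0=cur(); print(p)
p1,R1=place(-.012,-.042,.05,d=.093)
a,b=plan(p,R0,[p[0],p[1],p[2]+.12],down(.17),5,4,0)
a,b=plan(a,b,[.55,-.16,p[2]+.11],down(.19),5,5,0)
a,b=plan(a,b,p1,R1,5,6,0)
"
```

```text
[ 0.5042462  -0.33983901  0.10293938]
max t 30.0 max r 0.001
[0, 0, -30, 0, 0, 0, 5, 0, 0, -30, 0, 0.001, 0, 5, 0, 0, -30, 0, 0, 0, 5, 0, 0, -30, 0, 0, -0.001, 5]
max t 34.0 max r 0.004
[15, -34, 2, 0, 0, -0.004, 5, 15, -34, 2, 0, 0, -0.004, 5, 16, -33, 2, 0, 0, -0.004, 5, 15, -34, 2, 0, 0, -0.004, 5, 16, -34, 2, 0, 0, -0.004, 5]
max t 19.0 max r 0.053
[4, -18, 12, 0, 0.052, -0.002, 5, 3, -19, 13, 0.001, 0.053, -0.001, 5, 2, -18, 13, 0, 0.052, -0.002, 5, 2, -18, 13, 0, 0.053, -0.002, 5, 1, -19, 12, 0.001, 0.052, -0.001, 5, 1, -18, 13, 0, 0.053, -0.002, 5]
```

Request:
{"fn": "servo_tool", "kwargs": {
  "increments": [0, 0, 0, 0, 0, 0, 5, 0, 0, -20, 0, 0, 0, 5, 0, 0, -30, 0, 0, 0, 5, 0, 0, -35, 0, 0, 0, 5, 0, 0, -35, 0, 0, 0, 5, 15, -34, 2, 0, 0, -0.004, 5, 15, -34, 2, 0, 0, -0.004, 5, 16, -33, 2, 0, 0, -0.004, 5]
}}

```text
clock: 44.25
tcp_pos: [0.532, -0.2311, 0.2165]
orientation: [3.129, 0.285, -0.003]
contact_force: [1.1, 0.1, -3.1]
grip_width: 0.0137
```

Request:
{"fn": "servo_tool", "kwargs": {
  "increments": [15, -34, 2, 0, 0, -0.004, 5, 16, -34, 2, 0, 0, -0.004, 5, 4, -18, 12, 0, 0.052, -0.002, 5, 3, -19, 12, 0, 0.053, -0.001, 5, 2, -18, 12, 0, 0.052, -0.002, 5, 2, -18, 12, 0, 0.053, -0.002, 5, 1, -18, 12, 0, 0.052, -0.001, 5, 1, -16, 12, 0, 0.053, -0.002, 5]
}}

```text
clock: 45.25
tcp_pos: [0.5509, -0.05, 0.1422]
orientation: [-3.059, -0.306, -0.485]
contact_force: [-0.8, -1.0, -2.5]
grip_width: 0.0134
```

Request:
{"fn": "servo_tool", "kwargs": {
  "increments": [0, 0, 0, 0, 0, 0, 5, 0, 0, 0, 0, 0, 0, 5, 0, 0, 0, 0, 0, 0, 5, 0, 0, 0, 0, 0, 0, 5, 0, 0, 0, 0, 0, 0, 5, 0, 0, 0, 0, 0, 0, 5, 0, 0, 0, 0, 0, 0, 5, 0, 0, 0, 0, 0, 0, 5]
}}

```text
clock: 46.25
tcp_pos: [0.5513, -0.0505, 0.1424]
orientation: [-3.059, -0.306, -0.483]
contact_force: [-0.3, -0.5, -2.3]
grip_width: 0.0133
```

```bash
python3 st.py; python3 -c "
from h import *
shot('w18');
p,R0=cur();print(R0.round(3))
p1,R1=place(-.010,-.039,.035,d=.093)
a,b=plan(p,R0,p1,R1,5,3,1)
p2,R1=place(-.027,-.039,.0155,d=.093)
a,b=plan(a,b,p2,R1,5,4,1)
"
```

```text
stand tcp [-0.0409 -0.0452  0.1424] F stand [-0.4 -0.5 -2.3] grip 0.013321466294762968 [ 0.28  0.28 -0.3   2.14  0.06  0.42  0.15]
46.25 [ 0.5513 -0.0505  0.1424] [[0.932, 0.198, 0.302], [0.189, -0.98, 0.06], [0.308, 0.001, -0.951]] 0.013321466294762968 [-0.3 -0.5 -2.3] [ 0.28  0.28 -0.3   2.14  0.06  0.42  0.15]
[[ 0.932  0.198  0.302]
 [ 0.189 -0.98   0.06 ]
 [ 0.308  0.001 -0.951]]
max t 6.2 max r 0.001
[-1.3, -2.1, 6.2, 0.001, 0, 0, 5, -1.2, -2, 6.2, 0, 0.001, 0, 5, -1.3, -2.1, 6.2, 0.001, 0, -0.001, 5]
max t 5.6 max r 0.0
[-5.5, 0, 3.3, 0, 0, 0, 5, -5.6, 0, 3.4, 0, 0, 0, 5, -5.5, 0, 3.3, 0, 0, 0, 5, -5.6, 0, 3.3, 0, 0, 0, 5]
```

View pics/w18.png

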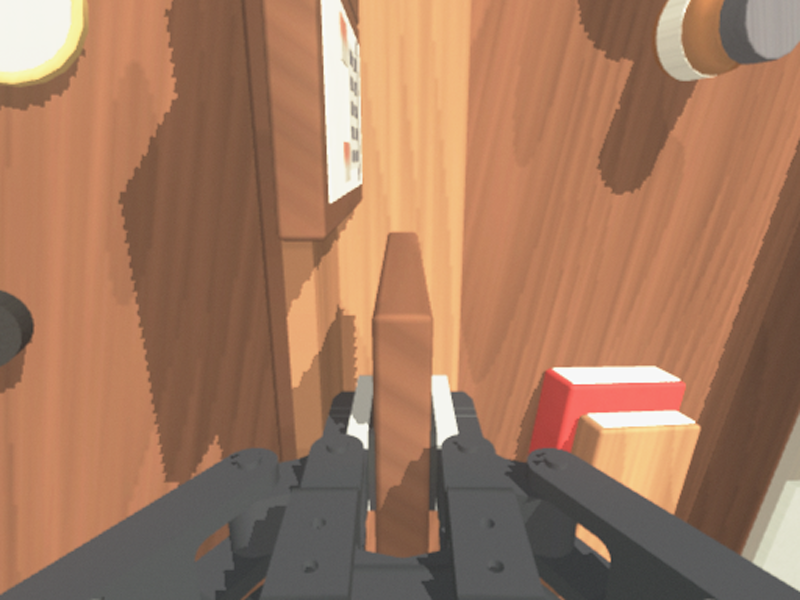

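Request:
{"fn": "servo_tool", "kwargs": {
  "increments": [-1.5, -2, 6, 0.001, 0.001, 0, 5, -1.5, -2, 6, 0, 0.001, 0, 5, -1, -2, 6.5, 0, 0, 0, 5, -5.5, 0, 3.3, 0, 0, 0, 5, -5.5, 0, 3.3, 0, 0, 0, 5, -5.5, 0, 3.3, 0, 0, 0, 5, -5.5, 0, 2.5, 0, 0, 0, 5, 0, 0, 0, 0, 0, 0, 5]
}}

```text
clock: 47.3
tcp_pos: [0.5346, -0.0479, 0.1045]
orientation: [-3.058, -0.306, -0.484]
contact_force: [0.0, 0.0, -3.1]
grip_width: 0.0137
```

```bash
python3 -c "
from h import *
shot('w19')"; python3 st.py
```

```text
47.3 [ 0.5346 -0.0479  0.1045] [[0.932, 0.198, 0.303], [0.188, -0.98, 0.061], [0.309, 0.0, -0.951]] 0.013738349714364148 [ 0.   0.  -3.1] [ 0.26  0.33 -0.28  2.2   0.09  0.32  0.12]
stand tcp [-0.0562 -0.0393  0.1049] F stand [ 1.  -0.1 -2.4] grip 0.01367328258016916 [ 0.26  0.33 -0.28  2.2   0.09  0.32  0.12]
```

View pics/w19.png

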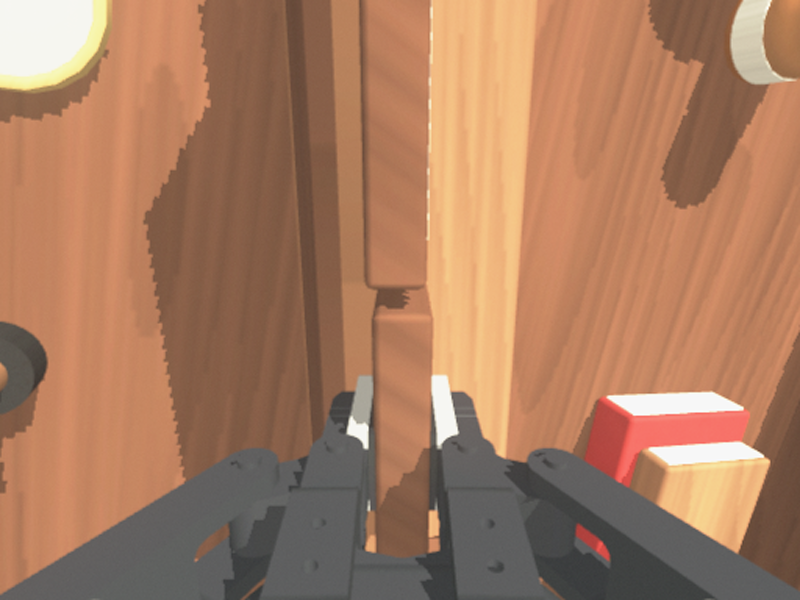

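Request:
{"fn": "servo_tool", "kwargs": {
  "increments": [-0.7, 0, 0.7, 0, 0, 0, 5, -0.7, -1.5, 0.7, 0, 0, 0, 5, 0, -1.5, 0, 0, 0, 0, 5, 0, -1.5, 0, 0, 0, 0, 5, 0, -1.5, 0, 0, 0, 0, 5, 0, -1.5, 0, 0, 0, 0, 5, 0, 0, 0, 0, 0, 0, 5, 0, 0, 0, 0, 0, 0, 5]
}}

```text
clock: 48.35
tcp_pos: [0.5334, -0.0429, 0.1035]
orientation: [-3.06, -0.302, -0.487]
contact_force: [0.9, -7.5, -1.7]
grip_width: 0.0135
```

```bash
python3 -c "
from h import *
shot('w20')"; python3 st.py
```

```text
48.35 [ 0.5334 -0.0429  0.1035] [[0.932, 0.195, 0.305], [0.186, -0.981, 0.058], [0.31, 0.002, -0.951]] 0.013540185006354509 [ 0.9 -7.5 -1.7] [ 0.23  0.32 -0.27  2.21  0.1   0.31  0.1 ]
stand tcp [-0.0569 -0.0341  0.1035] F stand [-0.6 -7.8 -1.6] grip 0.013224153957596966 [ 0.23  0.32 -0.27  2.21  0.1   0.31  0.1 ]
```

View pics/w20.png

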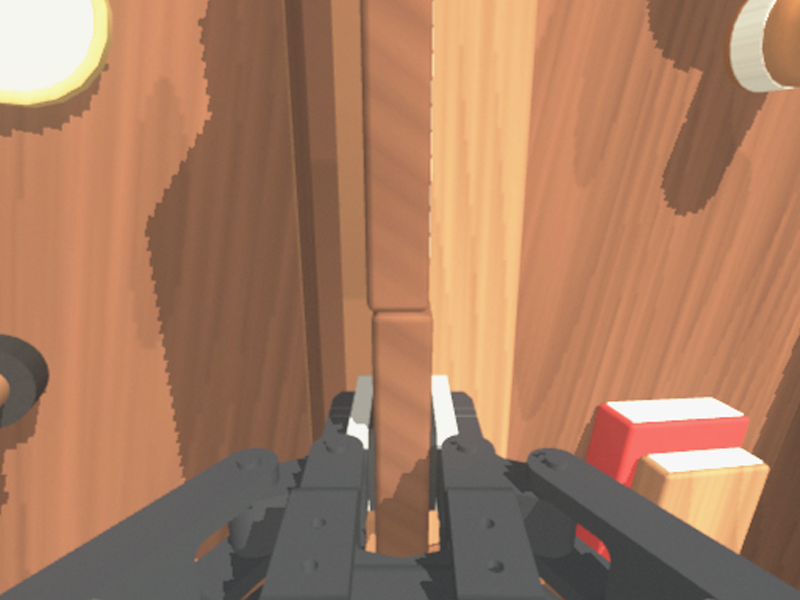

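Contact with the neighbour, about flush. Lower 1.2 mm, 0.7 mm back, release.

Request:
{"fn": "servo_tool", "kwargs": {
  "increments": [-0.7, 0, 0.7, 0, 0, 0, 5, 0, 0.5, 0.7, 0, 0, 0, 5, 0, 0, 0, 0, 0, 0, 5, 0, 0, 0, 0, 0, 0, 22, 0, 0, 0, 0, 0, 0, 30, 0, 0, 0, 0, 0, 0, 30, 0, 0, -15, 0, 0, 0, 30, 0, 0, -25, 0, 0, 0, 30]
}}

```text
clock: 49.4
tcp_pos: [0.52, -0.0432, 0.1402]
orientation: [-3.057, -0.307, -0.484]
contact_force: [0.3, -0.4, 1.3]
grip_width: 0.0297
```

```bash
python3 st.py; python3 -c "
from h import *
shot('w21')
p,R0=cur()
a,b=plan(p,R0,p+R0@[0.0,0,-.08],R0,30,2,0)
a,b=plan(a,b,[.44,-.24,.25],down(.18),30,6,0)
a,b=plan(a,b,[.397,-.3575,.18],down(.16),30,4,0)
"
```

```text
stand tcp [-0.0701 -0.0317  0.1402] F stand [ 0.3 -0.5  1.3] grip 0.029696545990796047 [ 0.29  0.24 -0.32  2.21  0.05  0.39  0.15]
49.4 [ 0.52   -0.0432  0.1402] [[0.932, 0.199, 0.302], [0.189, -0.98, 0.061], [0.309, -0.0, -0.951]] 0.029696545990796047 [ 0.3 -0.4  1.3] [ 0.29  0.24 -0.32  2.21  0.05  0.39  0.15]
max t 40.0 max r 0.0
[0, 0, -40, 0, 0, 0, 30, 0, 0, -40, 0, 0, 0, 30]
max t 30.0 max r 0.053
[-13, 29, -10, 0, -0.053, 0.003, 30, -14, 30, -9, 0, -0.053, 0.004, 30, -14, 29, -8, -0.001, -0.053, 0.003, 30, -14, 30, -7, 0, -0.053, 0.003, 30, -14, 30, -7, 0, -0.053, 0.004, 30, -15, 29, -6, 0, -0.053, 0.003, 30]
max t 28.0 max r 0.005
[-16, 27, 18, 0, 0, 0.005, 30, -16, 27, 17, 0, 0, 0.005, 30, -15, 27, 18, 0, 0, 0.005, 30, -16, 28, 17, 0, 0, 0.005, 30]
```

View pics/w21.png

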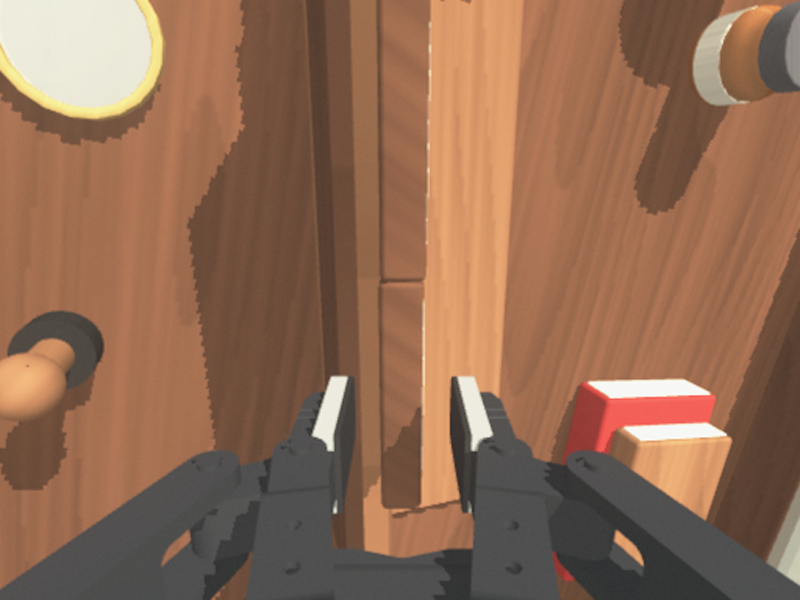

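Request:
{"fn": "servo_tool", "kwargs": {
  "increments": [0, 0, -40, 0, 0, 0, 30, 0, 0, -40, 0, 0, 0, 30, -13, 29, -10, 0, -0.053, 0.003, 30, -14, 30, -9, 0, -0.053, 0.004, 30, -14, 29, -8, 0, -0.053, 0.003, 30, -14, 30, -7, 0, -0.053, 0.003, 30, -14, 30, -7, 0, -0.053, 0.004, 30, -15, 29, -6, 0, -0.053, 0.003, 30]
}}

```text
clock: 50.45
tcp_pos: [0.4398, -0.2405, 0.2475]
orientation: [-3.127, -0.282, 0.006]
contact_force: [0.4, 0.6, -0.9]
grip_width: 0.0304
```

Request:
{"fn": "servo_tool", "kwargs": {
  "increments": [-16, 27, 18, 0, 0, 0.005, 30, -16, 27, 17, 0, 0, 0.005, 30, -15, 27, 18, 0, 0, 0.005, 30, -16, 28, 17, 0, 0, 0.005, 30, 0, 0, 0, 0, 0, 0, 30, 0, 0, 0, 0, 0, 0, 30, 0, 0, 0, 0, 0, 0, 30, 0, 0, 0, 0, 0, 0, 30]
}}

```text
clock: 51.45
tcp_pos: [0.3973, -0.357, 0.177]
orientation: [-3.13, -0.253, 0.004]
contact_force: [0.5, 0.2, -0.2]
grip_width: 0.0302
```

```bash
python3 -c "
from h import *
shot('w22')"; python3 go.py 0.397 -0.3572 0.103 0.165 30 5 1
```

```text
51.45 [ 0.3973 -0.357   0.177 ] [[0.987, 0.161, -0.002], [0.161, -0.987, 0.002], [-0.002, -0.002, -1.0]] 0.030168705334470275 [ 0.5  0.2 -0.2] [ 0.71  0.31 -0.12  1.94  0.05  0.89  0.73]
max t 14.8 max r 0.001
[0, 0, 14.8, 0, 0, -0.001, 30, 0, 0.1, 14.7, -0.001, 0.001, -0.001, 30, 0, 0, 14.8, 0, 0, 0, 30, 0, 0, 14.8, -0.001, 0.001, -0.001, 30, 0, 0, 14.7, 0, 0, -0.001, 30]
```

View pics/w22.png

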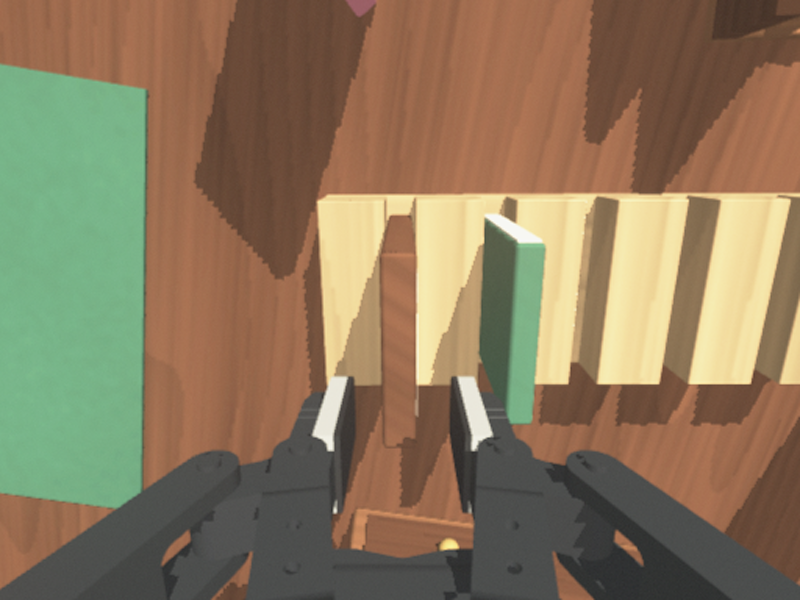

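Request:
{"fn": "servo_tool", "kwargs": {
  "increments": [-0.2, 0, 15, 0, 0, 0, 30, -0.2, 0, 15, 0, 0.001, 0, 30, -0.2, 0, 15, 0, 0, 0, 30, 0, 0, 15, 0, 0.001, 0, 30, 0, 0, 14, 0, 0, 0, 30, 0, 0, 0, 0, 0, 0, 30, 0, 0, 0, 0, 0, 0, 5, 0, 0, 0, 0, 0, 0, 5]
}}

```text
clock: 52.5
tcp_pos: [0.396, -0.3577, 0.1027]
orientation: [-3.13, -0.251, 0.001]
contact_force: [0.5, 0.6, -2.2]
grip_width: 0.0134
```

```bash
python3 -c "
from h import *
p,R0=cur(); print(p)
p1,R1=place(-.012,-.124,.05,d=.093); print(p1)
a,b=plan(p,R0,[p[0],p[1],p[2]+.13],down(.17),5,4,0)
a,b=plan(a,b,[.50,-.24,p[2]+.12],down(.19),5,5,0)
a,b=plan(a,b,p1,R1,5,6,0)
"
```

```text
[ 0.3960019  -0.35770281  0.10272682]
[ 0.56718625 -0.12773091  0.13844826]
max t 33.0 max r 0.003
[0, 0, -32, -0.001, 0, -0.003, 5, 0, 0, -33, 0, 0, -0.002, 5, 0, 0, -32, -0.001, 0, -0.003, 5, 0, 0, -33, 0, 0.001, -0.002, 5]
max t 25.0 max r 0.004
[24, -20, 2, 0, 0, -0.004, 5, 25, -19, 2, 0, 0, -0.004, 5, 25, -20, 2, 0, 0, -0.004, 5, 24, -19, 2, 0, 0, -0.004, 5, 25, -20, 2, 0, 0, -0.004, 5]
max t 18.0 max r 0.053
[15, -16, 14, 0, 0.052, -0.002, 5, 13, -16, 15, 0.001, 0.053, -0.002, 5, 13, -16, 15, 0, 0.052, -0.001, 5, 13, -17, 17, 0, 0.052, -0.002, 5, 11, -16, 16, 0, 0.052, -0.002, 5, 11, -16, 18, 0.001, 0.053, -0.002, 5]
```

```bash
python3 -c "
from h import *
p,R0=cur()
p1,R1=place(-.002,-.125,.10,d=.093); print(p1)
a,b=plan(p,R0,[p[0],p[1],p[2]+.13],down(.17),5,4,0)
a,b=plan(a,b,[.53,-.24,p[2]+.13],down(.19),5,5,0)
a,b=plan(a,b,p1,R1,5,6,0)
"
```

```text
[ 0.57718498 -0.12671829  0.18844826]
max t 33.0 max r 0.003
[0, 0, -32, -0.001, 0, -0.003, 5, 0, 0, -33, 0, 0, -0.002, 5, 0, 0, -32, -0.001, 0, -0.003, 5, 0, 0, -33, 0, 0.001, -0.002, 5]
max t 31.0 max r 0.004
[30, -19, 0, 0, 0, -0.004, 5, 31, -18, 0, 0, 0, -0.004, 5, 30, -19, 0, 0, 0, -0.004, 5, 31, -18, 0, 0, 0, -0.004, 5, 31, -18, 0, 0, 0, -0.004, 5]
max t 17.0 max r 0.053
[11, -17, 7, 0, 0.052, -0.002, 5, 11, -17, 8, 0.001, 0.053, -0.002, 5, 10, -17, 9, 0, 0.052, -0.001, 5, 11, -17, 9, 0, 0.052, -0.002, 5, 9, -17, 10, 0, 0.052, -0.002, 5, 9, -17, 10, 0.001, 0.053, -0.002, 5]
```

Request:
{"fn": "servo_tool", "kwargs": {
  "increments": [0, 0, 0, 0, 0, 0, 5, 0, 0, -25, 0, 0, 0, 5, 0, 0, -35, 0, 0, -0.003, 5, 0, 0, -35, 0, 0, -0.003, 5, 0, 0, -35, 0, 0, -0.003, 5, 30, -19, 0, 0, 0, -0.004, 5, 31, -18, 0, 0, 0, -0.004, 5, 30, -19, 0, 0, 0, -0.004, 5]
}}

```text
clock: 53.5
tcp_pos: [0.4766, -0.2863, 0.2326]
orientation: [-3.127, -0.283, 0.002]
contact_force: [0.2, -0.0, -1.6]
grip_width: 0.0134
```

Request:
{"fn": "servo_tool", "kwargs": {
  "increments": [31, -18, 0, 0, 0, -0.004, 5, 31, -18, 0, 0, 0, -0.004, 5, 11, -17, 7, 0, 0.052, -0.002, 5, 11, -17, 8, 0, 0.053, -0.002, 5, 10, -17, 9, 0, 0.052, -0.001, 5, 11, -17, 9, 0, 0.052, -0.002, 5, 9, -17, 10, 0, 0.052, -0.002, 5, 9, -17, 10, 0, 0.053, -0.002, 5]
}}

```text
clock: 54.5
tcp_pos: [0.5769, -0.1266, 0.1875]
orientation: [-3.056, -0.306, -0.484]
contact_force: [0.7, 0.3, -2.5]
grip_width: 0.0138
```

Request:
{"fn": "servo_tool", "kwargs": {
  "increments": [0, 0, 0, 0, 0, 0, 5, 0, 0, 0, 0, 0, 0, 5, 0, 0, 0, 0, 0, 0, 5, 0, 0, 0, 0, 0, 0, 5, 0, 0, 0, 0, 0, 0, 5, 0, 0, 0, 0, 0, 0, 5, 0, 0, 0, 0, 0, 0, 5, 0, 0, 0, 0, 0, 0, 5]
}}

```text
clock: 55.5
tcp_pos: [0.5772, -0.1272, 0.1879]
orientation: [-3.057, -0.306, -0.482]
contact_force: [-0.4, -0.9, -2.8]
grip_width: 0.0137
```

```bash
python3 st.py; python3 -c "
from h import *
shot('w23');
p,R0=cur();print(R0.round(3))
p1,R1=place(-.010,-.121,.035,d=.093)
a,b=plan(p,R0,p1,R1,5,4,1)
p2,R1=place(-.027,-.121,.016,d=.093)
a,b=plan(a,b,p2,R1,5,4,1)
"
```

```text
stand tcp [-0.0308 -0.1254  0.1879] F stand [-0.5 -0.8 -2.8] grip 0.013670391964386243 [ 0.43  0.28 -0.3   2.01 -0.05  0.57  0.39]
55.5 [ 0.5772 -0.1272  0.1879] [[0.933, 0.198, 0.302], [0.189, -0.98, 0.062], [0.308, -0.001, -0.951]] 0.013670391964386243 [-0.4 -0.9 -2.8] [ 0.43  0.28 -0.3   2.01 -0.05  0.57  0.39]
[[ 0.933  0.198  0.302]
 [ 0.189 -0.98   0.062]
 [ 0.308 -0.001 -0.951]]
max t 14.7 max r 0.001
[-6.9, -1.1, 14.7, 0, 0, 0, 5, -6.8, -1.1, 14.7, 0, 0.001, -0.001, 5, -6.9, -1.1, 14.7, 0, 0, 0, 5, -6.8, -1.1, 14.7, -0.001, 0, 0, 5]
max t 5.6 max r 0.0
[-5.5, 0, 3.2, 0, 0, 0, 5, -5.5, 0, 3.2, 0, 0, 0, 5, -5.6, 0, 3.2, 0, 0, 0, 5, -5.5, 0, 3.2, 0, 0, 0, 5]
```

View pics/w23.png

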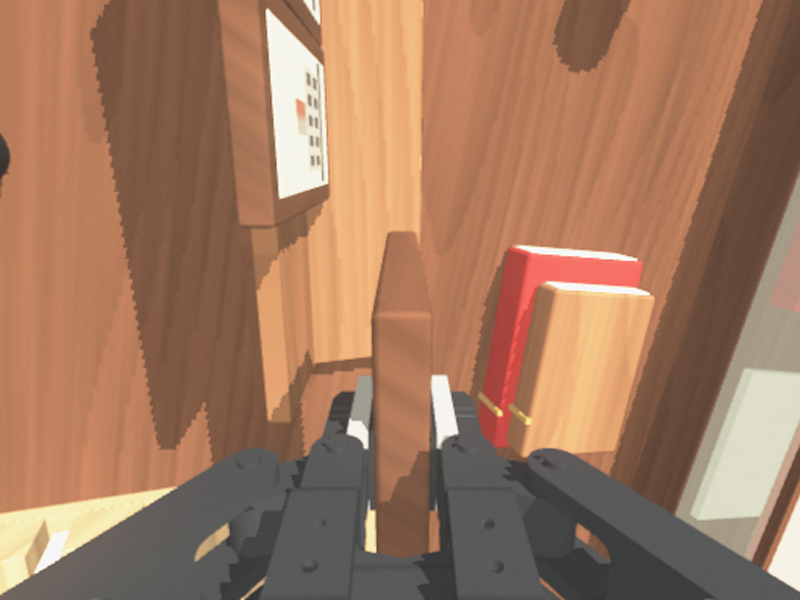

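Request:
{"fn": "servo_tool", "kwargs": {
  "increments": [-6.8, -1.1, 14.5, 0, 0, 0, 5, -6.8, -1.1, 14.5, 0, 0.001, 0, 5, -6.8, -1.1, 14.5, 0, 0, 0, 5, -6.8, -1.1, 14.5, 0, 0, 0, 5, -5.5, 0, 3.2, 0, 0, 0, 5, -5.5, 0, 3.2, 0, 0, 0, 5, -5.5, 0, 3.2, 0, 0, 0, 5, -5.5, 0, 3, 0, 0, 0, 5]
}}

```text
clock: 56.55
tcp_pos: [0.5518, -0.128, 0.1056]
orientation: [-3.057, -0.306, -0.485]
contact_force: [0.4, -0.1, -2.5]
grip_width: 0.0135
```

Request:
{"fn": "servo_tool", "kwargs": {
  "increments": [0, 0, 0, 0, 0, 0, 5, 0, 0, 0, 0, 0, 0, 5, 0, 0, 0, 0, 0, 0, 5, 0, 0, 0, 0, 0, 0, 5, 0, 0, 0, 0, 0, 0, 5, 0, 0, 0, 0, 0, 0, 5, 0, 0, 0, 0, 0, 0, 5, 0, 0, 0, 0, 0, 0, 5]
}}

```text
clock: 57.55
tcp_pos: [0.5518, -0.1278, 0.1055]
orientation: [-3.056, -0.306, -0.484]
contact_force: [-0.7, 0.0, -2.0]
grip_width: 0.0132
```

```bash
python3 -c "
from h import *
shot('w24')"; python3 st.py
```

```text
57.55 [ 0.5518 -0.1278  0.1055] [[0.932, 0.198, 0.303], [0.188, -0.98, 0.062], [0.309, -0.001, -0.951]] 0.013237646031690701 [-0.7  0.  -2. ] [ 0.43  0.37 -0.3   2.13 -0.02  0.36  0.39]
stand tcp [-0.0558 -0.121   0.1055] F stand [-0.1  0.4 -1.8] grip 0.01325440301234097 [ 0.43  0.37 -0.3   2.13 -0.02  0.36  0.39]
```

View pics/w24.png

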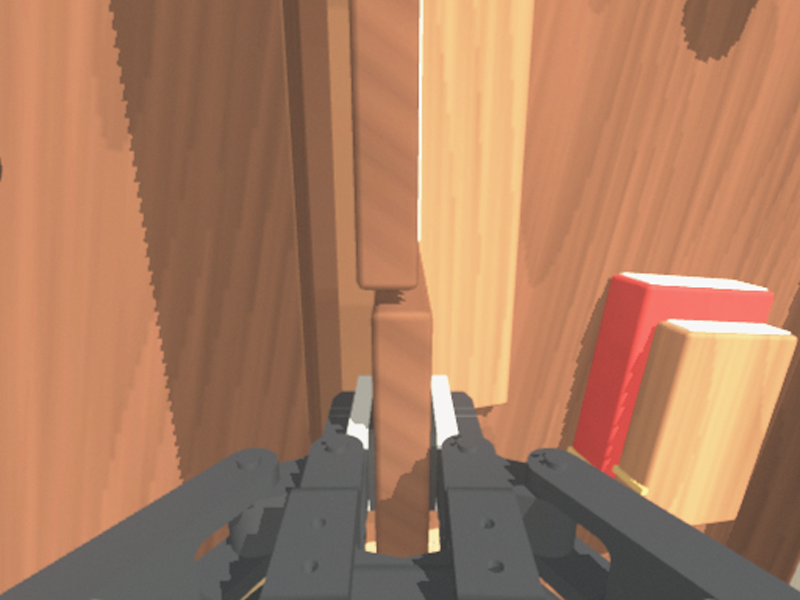

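Request:
{"fn": "servo_tool", "kwargs": {
  "increments": [-1, 0, 0.8, 0, 0, 0, 5, -1, -1.5, 0.7, 0, 0, 0, 5, 0, -1.5, 0, 0, 0, 0, 5, 0, -1.5, 0, 0, 0, 0, 5, 0, -1.5, 0, 0, 0, 0, 5, 0, -1, 0, 0, 0, 0, 5, 0, 0, 0, 0, 0, 0, 5, 0, 0, 0, 0, 0, 0, 5]
}}

```text
clock: 58.6
tcp_pos: [0.5495, -0.1239, 0.1039]
orientation: [-3.059, -0.302, -0.486]
contact_force: [0.9, -8.1, -3.5]
grip_width: 0.0138
```

```bash
python3 -c "
from h import *
shot('w25')"; python3 st.py
```

```text
58.6 [ 0.5495 -0.1239  0.1039] [[0.932, 0.195, 0.304], [0.186, -0.981, 0.059], [0.31, 0.002, -0.951]] 0.013798868314018373 [ 0.9 -8.1 -3.5] [ 0.42  0.37 -0.29  2.14 -0.02  0.35  0.38]
stand tcp [-0.0573 -0.1167  0.1039] F stand [-1.2 -7.8 -1.8] grip 0.01341661322295688 [ 0.42  0.37 -0.29  2.14 -0.02  0.35  0.38]
```

View pics/w25.png

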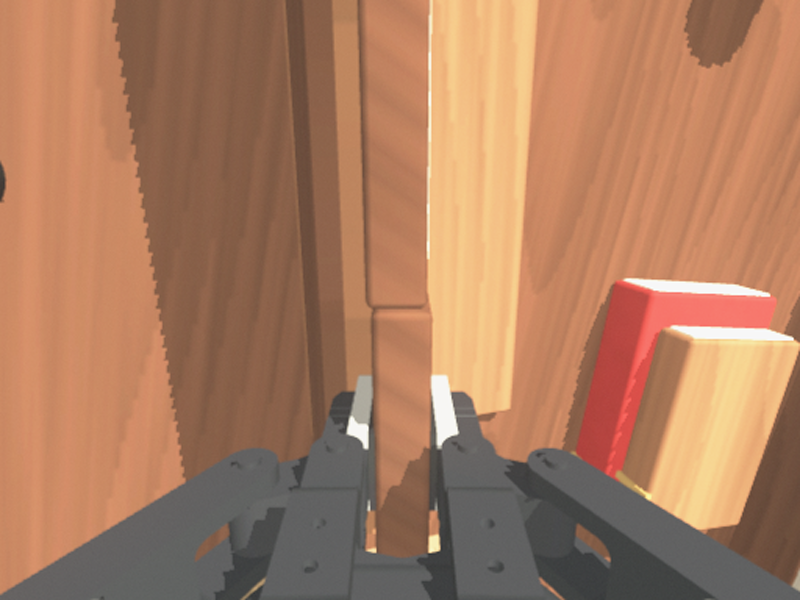

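Request:
{"fn": "servo_tool", "kwargs": {
  "increments": [-0.8, 0, 0.9, 0, 0, 0, 5, -0.3, 0.5, 0.9, 0, 0, 0, 5, 0, 0, 0, 0, 0, 0, 5, 0, 0, 0, 0, 0, 0, 22, 0, 0, 0, 0, 0, 0, 30, 0, 0, 0, 0, 0, 0, 30, 0, 0, -15, 0, 0, 0, 30, 0, 0, -25, 0, 0, 0, 30]
}}

```text
clock: 59.65
tcp_pos: [0.5359, -0.1239, 0.14]
orientation: [-3.056, -0.307, -0.482]
contact_force: [-0.4, -0.2, -0.2]
grip_width: 0.0298
```

```bash
python3 st.py; python3 -c "
from h import *
shot('w26')
p,R0=cur()
a,b=plan(p,R0,p+R0@[0.0,0,-.10],R0,30,3,0)
a,b=plan(a,b,[.68,-.03,.36],down(.20-1.571),30,10,0)
"
```

```text
stand tcp [-0.0706 -0.114   0.14  ] F stand [-0.4 -0.1 -0.2] grip 0.029774094495368414 [ 0.46  0.29 -0.32  2.14 -0.05  0.43  0.41]
59.65 [ 0.5359 -0.1239  0.14  ] [[0.932, 0.199, 0.301], [0.189, -0.98, 0.063], [0.308, -0.002, -0.951]] 0.029774094495368414 [-0.4 -0.2 -0.2] [ 0.46  0.29 -0.32  2.14 -0.05  0.43  0.41]
max t 34.0 max r 0.0
[0, 0, -33, 0, 0, 0, 30, 0, 0, -34, 0, 0, 0, 30, 0, 0, -33, 0, 0, 0, 30]
max t 22.0 max r 0.156
[22, -6, -6, -0.025, -0.025, 0.156, 30, 20, -10, -6, -0.025, -0.025, 0.155, 30, 19, -12, -7, -0.024, -0.025, 0.156, 30, 16, -15, -8, -0.025, -0.025, 0.156, 30, 14, -18, -9, -0.025, -0.025, 0.155, 30, 10, -18, -9, -0.025, -0.025, 0.156, 30, 7, -20, -10, -0.024, -0.025, 0.155, 30, 4, -21, -11, -0.025, -0.025, 0.156, 30]
[1, -20, -11, -0.025, -0.024, 0.156, 30, -4, -20, -12, -0.025, -0.025, 0.155, 30]
```

View pics/w26.png

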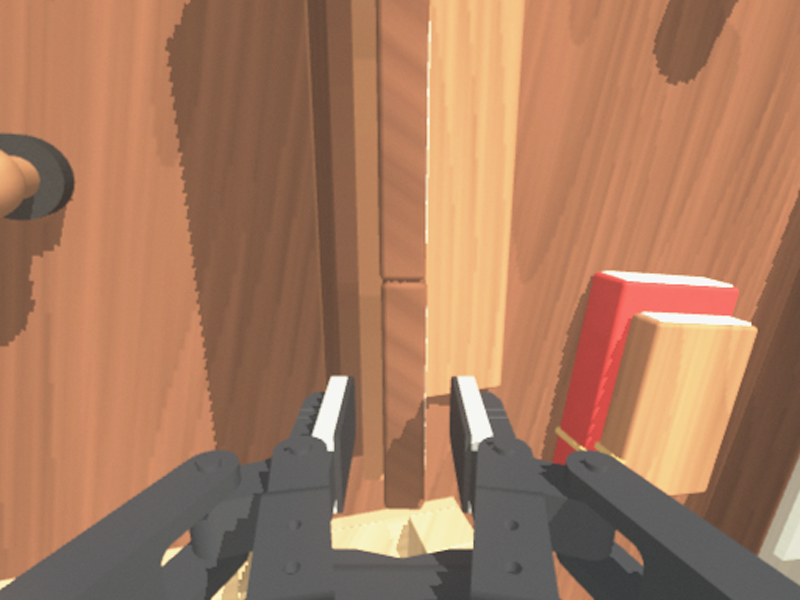

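Request:
{"fn": "servo_tool", "kwargs": {
  "increments": [0, 0, -33, 0, 0, 0, 30, 0, 0, -34, 0, 0, 0, 30, 0, 0, -33, 0, 0, 0, 30, 22, -6, -6, -0.025, -0.025, 0.156, 30, 20, -10, -6, -0.025, -0.025, 0.155, 30, 19, -12, -7, -0.024, -0.025, 0.156, 30, 16, -15, -8, -0.025, -0.025, 0.156, 30, 14, -18, -9, -0.025, -0.025, 0.155, 30]
}}

```text
clock: 60.7
tcp_pos: [0.594, -0.0795, 0.2968]
orientation: [-2.977, 0.914, -0.26]
contact_force: [0.7, -0.5, 0.5]
grip_width: 0.0301
```

Request:
{"fn": "servo_tool", "kwargs": {
  "increments": [10, -18, -9, -0.025, -0.025, 0.156, 30, 7, -20, -10, -0.024, -0.025, 0.155, 30, 4, -21, -11, -0.025, -0.025, 0.156, 30, 1, -20, -11, -0.025, -0.024, 0.156, 30, -4, -20, -12, -0.025, -0.025, 0.155, 30, 0, 0, 0, 0, 0, 0, 30, 0, 0, 0, 0, 0, 0, 30, 0, 0, 0, 0, 0, 0, 30]
}}

```text
clock: 61.7
tcp_pos: [0.679, -0.0301, 0.3555]
orientation: [2.431, -1.986, -0.005]
contact_force: [-0.6, -0.2, -0.7]
grip_width: 0.0301
```

```bash
python3 -c "
from h import *
shot('w27'); shot('s27','scene'); shot('t27','top')"
```

```text
61.7 [ 0.679  -0.0301  0.3555] [[0.2, -0.98, -0.004], [-0.98, -0.2, 0.0], [-0.001, 0.004, -1.0]] 0.03006779310268435 [-0.6 -0.2 -0.7] [ 0.06  0.42 -0.15  1.37  0.06  1.37 -1.47]
61.75 [ 0.6791 -0.0301  0.3556] [[0.199, -0.98, -0.004], [-0.98, -0.199, 0.0], [-0.001, 0.003, -1.0]] 0.02998852760142392 [ 0.6 -0.1 -0.8] [ 0.06  0.42 -0.15  1.37  0.06  1.37 -1.47]
61.8 [ 0.6792 -0.03    0.3557] [[0.199, -0.98, -0.003], [-0.98, -0.199, 0.0], [-0.001, 0.003, -1.0]] 0.02977168170178411 [-0.6  0.3  0.5] [ 0.06  0.42 -0.15  1.37  0.06  1.37 -1.47]
```

View pics/w27.png

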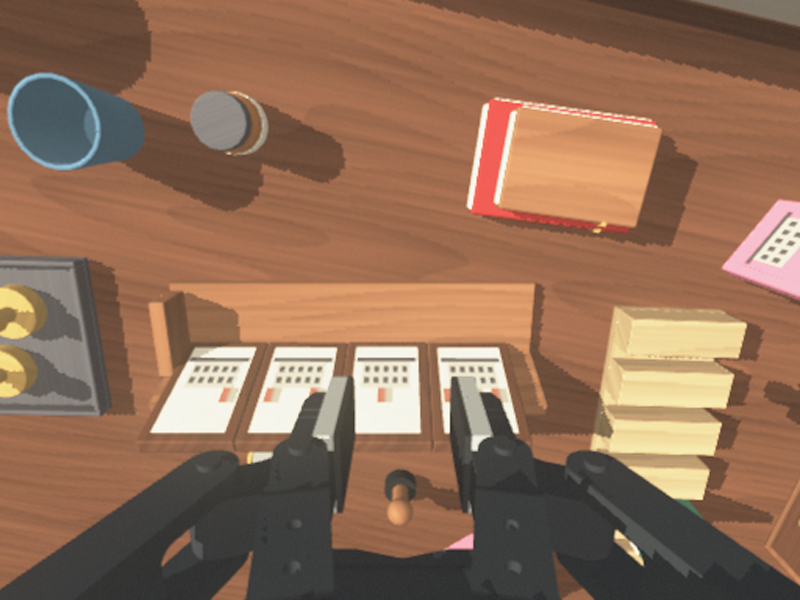

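View pics/s27.png

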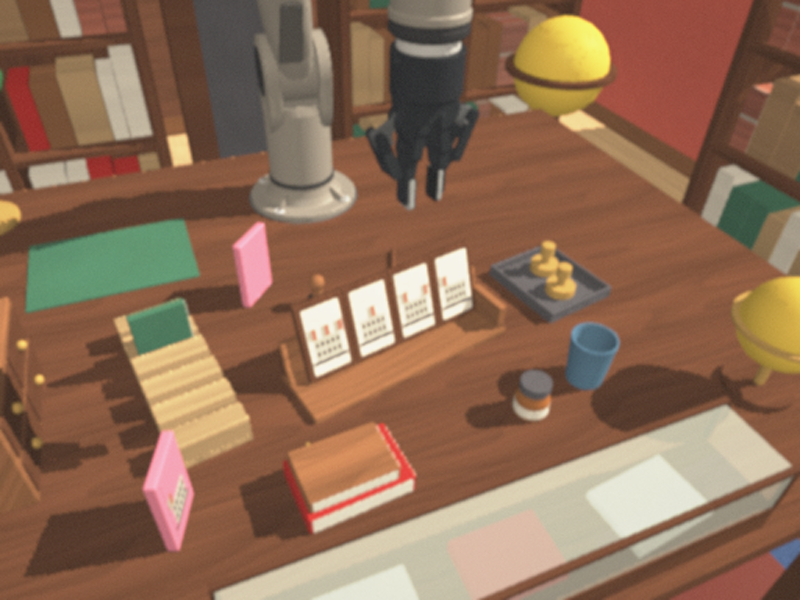

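View pics/t27.png

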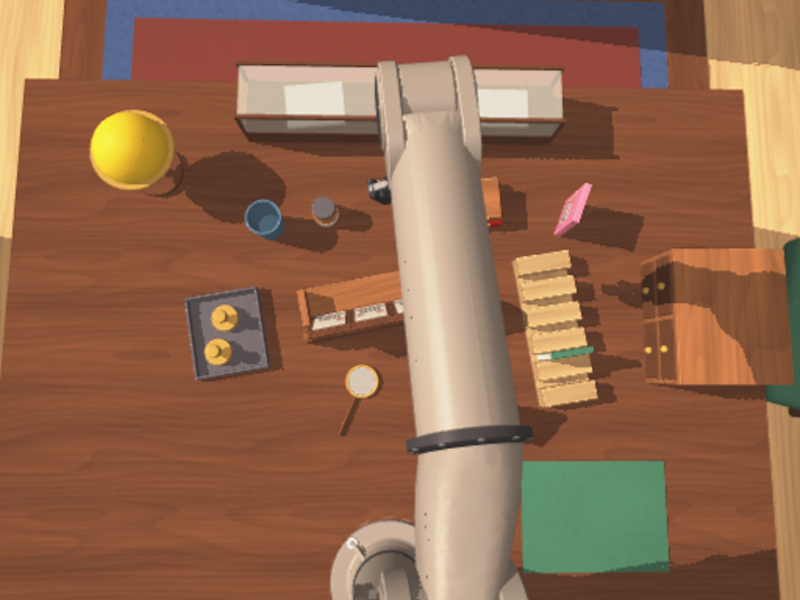

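```bash
python3 -c "
from h import *
z=np.load('/tmp/w27.npz');save('w27a',z['p'],(85,175,235,295),5);save('w27b',z['p'],(215,175,365,295),5)
z=np.load('/tmp/s27.npz');save('s27a',z['p'],(175,150,395,270))"
```

```text
(no output)
```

View pics/w27a.png

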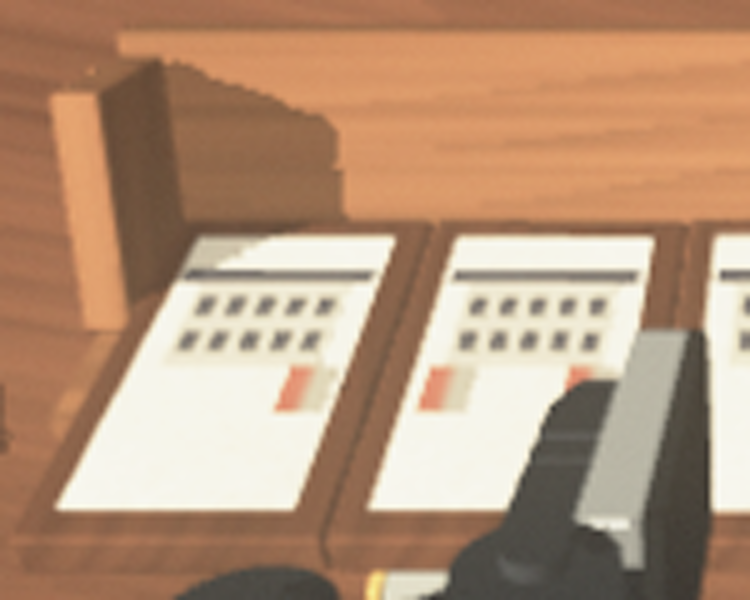

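View pics/w27b.png

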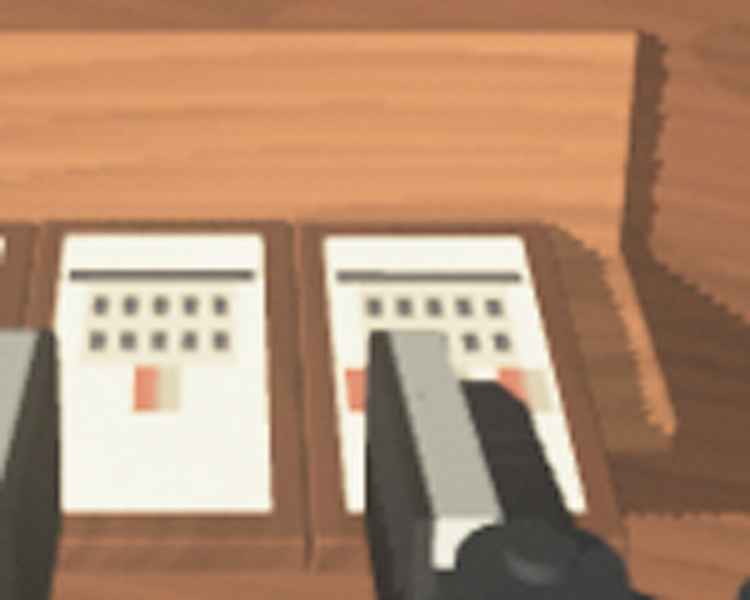

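View pics/s27a.png

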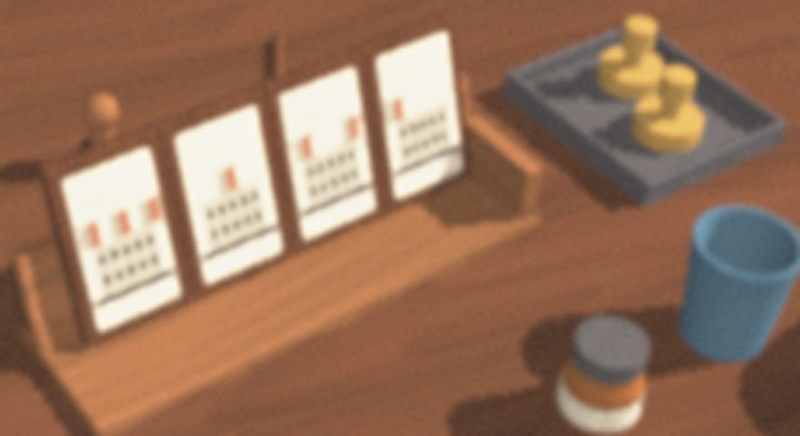

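```bash
python3 -c "
from bench import *
print(get_obs()['clock']); print(hand_in())"
```

```text
61.85
the job is handed in; nothing more can be done
None
```

The job is done and handed in at 61.9 s of the 210 s allowed; the hand-in gives no verdict.

**Paperweights:** I moved both from the ledge into the metal tray first, while all four prints were still in the rack. The last pictures show both standing upright near the tray's middle. Neither had visibly moved from where I set it.

**Prints:** All four then went onto the ledge one at a time, leaned back on the rest with the picture outwards. I pushed each print toward the cheek side until I felt contact, about 6 to 9 N. The final wrist and scene views show one closed row, tight at every joint and against the cheek, and flush to within a few millimetres.

**Left alone:** In the final views the ledger, both pink look-alikes and the other desk items looked unmoved. The arm covered part of the top view, and the gripper hid part of the wrist view, so I compared those items by eye rather than measuring them.

No check failed. The only disagreement was in measuring the first print: it came out about 2 mm nearer the cheek than my estimate of the stand's position allows. That is within the camera calibration error, and the picture shows the print touching the cheek.

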